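# Gauge the end bosses and hold the good one flush on the leaning header

### The arm

A 6-joint arm with a two-finger parallel gripper is mounted at the origin on the work surface. World frame = base frame: x ahead of the robot, y to its left, z up, the work surface at z = 0. Lengths are in mm, angles in rad, forces in N, time in s.
With the tool pointing down it reaches from about 350 to 775 mm from the base axis. Payload 7.3 kg.
Tool frame: the origin (TCP) lies between the finger pads; the fingertips stand 22 mm ahead of it and the grasp point (between the pads) lies 3 mm ahead of it (nose_length is the distance from the TCP to the fingertips, in mm); z points along the fingers, y is the direction in which the jaws open and shut (so a half turn about z gives the same grasp; the last joint's range is limited). The gripper opens to 92 mm and grips with 3 to 60 N. Pads are 19 mm wide; open, the fingers measure 130 mm over their backs; the gripper's body (75 mm by 190 mm) begins 47 mm behind the grasp point.
Start: joints at [-1.436, 0.342, 1.524, -0, 1.275, -0.146], TCP at [145.513, -504.453, 211.341] pointing down, gripper open.
Joint ranges: [-2.53, 2.53], [-0.77, 2.02], [0.04, 2.7], [-1, 4.14], [0.28, 2.66], [-3.11, 3.11]. Speed limits (rad/s): [2.57, 2.57, 3.14, 3.14, 3.14, 3.14].

### API

Orientations are given as [roll, pitch, yaw] about the fixed x, y, z axes, in that order (R = Rz(yaw) Ry(pitch) Rx(roll)).
In Python, from plant import get_obs, capture, close_job, nose_length gives the robot as it stands.
- The arm moves only by the tool step_arm, never from a script. Its argument "increments" is text: rows parted by semicolons, each of 7 numbers parted by spaces: the turn, a rotation vector about the tool's x, y, z in rad, then the shift along the tool's x, y, z in mm, then the opening, from -1 (shut) to 1 (fully open). A call has 1 to 20 rows; each row is the pose to reach, as a shift and turn from the pose commanded when the call began, along the tool's axes at that moment; what a row does not reach only later rows make up. A row lasts 1/8 s, in which the tool goes at most 62.5 mm and 10.7 degrees, less where a joint would pass 70% of its speed; a pose out of reach is approached as far as the arm can. A call with a gripper value outside its range is refused whole. The fingers move at their own pace and stop on an object; the grip force is fixed at half the most. Time passes only in rows, so rows that repeat a pose let the fingers close. It gives the time, the measured TCP pose, the force and the opening at its end, in the units of the state.
- get_obs(): the state, without advancing time (a new reading comes with each control period).
- capture(name): name is "scene" or "top" or "wrist"; returns a dict with "frame" (480x640x3 uint8, red, green, blue), "K" (3x3 intrinsics, pixels), "distortion" ([k1, k2, p1, p2, k3] as OpenCV has them; the pictures are not rectified), "extrinsics" (4x4, takes a point from world to camera coordinates); the wrist camera has in their place "tool_from_camera" (4x4, takes a point from camera to tool coordinates, whose origin is the TCP and whose axes are the flange's). Camera axes: x right, y down, z forward; pixel columns grow to the right and rows downward; lengths in mm; the calibration is good to about 2 mm. A picture is of the moment at which its call begins: read the wrist's pose just before it. There is no depth.
- close_job(): hands the job in, once; it reports no verdict.
The state is a dict: "time": time; "joint_positions": joint angles; "dq": joint speeds; "tau": joint torques, N m; "tool_pos": TCP position; "tcp_rot": TCP orientation; "contact_force": force on the tool from outside, world axes, zero at the start; "moment": the same for the moment, N m; "grip_width": finger opening in mm.
Only numpy, scipy, OpenCV 4.12 (cv2) and the standard library are available. Lean on these libraries where they do the work, as an engineer would, in place of code of your own. Each camera call takes 0.05 s, during which the arm holds its last target.

### The job

One of the two brass end bosses has the wrong bore: slide the right one fully down over the gauge pin to prove it, and put the one that will not go on in the red scrap tray. Then press the good boss, hex outwards, flush and centred on the sloping cut end of the copper header pipe in the vise, and finish while still gripping it and pushing it firmly home there, ready for tacking. Do not shift the pipe in the vise jaws or disturb anything else on the bench.

Things in the scene. Friction and masses are not known exactly. Their poses are not given: they have to be found in the camera images.
- boss_1: Brass end boss, standing on its disc: disc 60 mm across, 8 mm thick, under a hexagonal hub 32 mm across flats (37 over corners); 40 mm tall in all, about 0.33 kg, bored through on its axis. Origin: centre of the disc's flat underside; z up through the hub; x square to a hub flat. Of the two bosses one is bored 18 mm and goes over the gauge pin, the other 13 mm and does not: find out which.
- boss_2: Brass end boss, standing on its disc: disc 60 mm across, 8 mm thick, under a hexagonal hub 32 mm across flats (37 over corners); 40 mm tall in all, about 0.33 kg, bored through on its axis. Origin: centre of the disc's flat underside; z up through the hub; x square to a hub flat. Of the two bosses one is bored 18 mm and goes over the gauge pin, the other 13 mm and does not: find out which.
- gauge_seat (a point): Go gauge fixed to the bench: upright steel pin, 16 mm diameter, its last 6 mm tapering to 9 mm, on a round blue pedestal 58 mm across, on a 90 mm square plate 10 mm thick. This point: centre of the pedestal's flat top at the foot of the pin, 35 mm above the bench; z up the pin. The right boss slides down until its disc lies on this face; the wrong one stops on the tip.
- gauge_tip (a point): Top of the gauge pin, 34 mm above the pedestal's flat top.
- header_end (a point): Centre of the cut end of the copper header pipe (54 mm outside diameter, 3 mm wall, open, cut square). z points outwards along the pipe's axis, square to the cut end, leaning 15 to 35 degrees from vertical, roughly towards the robot; y is level, along the vise's opening direction.
- header: The copper header pipe itself, clamped leaning between the vise jaws. Origin: on its axis at the clamped part, 100 mm below the cut end, 145 mm above the bench; z along the pipe to the cut end. It is rigid and firmly clamped: it takes a push along its axis, but a hard sideways shove at its end (about 100 N) swings it.
- vise: Red bench vise bolted to the bench, jaws 125 mm wide (along its x) opening along its y, jaw tops 175 mm above the bench; it reaches from 155 mm on the -y side (anvil, 141 mm high) to 230 mm on the +y side (screw handle). Origin: on the bench under the middle of the jaw gap.
- scrap_tray: Red open scrap tray, fixed to the bench, 170 x 160 mm outside (x, y), 40 mm tall, walls and floor 4 mm. Origin: centre of its underside on the bench, z up.
- wrench: Bystander: combination wrench, 160 mm long, lying flat; origin on the bench under it.
- brush: Bystander: flat flux brush with a wooden handle, 190 mm long, lying flat; origin on the bench under it.
- flux_tin: Bystander: round flux tin, 64 mm across, 55 mm tall, standing; origin on the bench under it.
- elbow: Bystander: copper 90 degree elbow, legs 38 mm, 26 mm thick, lying flat; origin on the bench under it.
- tee: Bystander: copper tee, 64 mm long, 26 mm thick, lying flat; origin on the bench under it.
- tube_cutter: Bystander: blue tube cutter with black knob, 130 mm long, 26 mm thick, lying flat; origin on the bench under it.
Mind the look-alikes: they are no part of the job. Leave any black, green or pink look-alike of the boss_1 alone.

How it is judged:
By the outcome, as a careful person would: the job done as asked, in the order asked, and still so for the second after the job is handed in, while the arm keeps its last pose, push and grip.
It also fails if it takes over 67 s, if anything falls off the work surface, if the arm or the gripper's body presses on something with over 40 N, if the wrist force passes 120 N, or if a joint passes its speed limit or range.

## Working session

There is one attempt and no reset: what is moved stays moved. The work goes in short steps, Python scripts to look and compute and a tool call to move; the robot and the scene stay as the last step left them, time stands still between calls to the robot, and variables do not carry over. Pictures are saved under pics/ and viewed, and the job is handed in when it is done.

Besides the shell and the picture viewer there is one more tool, called after "Request:" as name(argument=value, ...) on one line, values as JSON. step_arm: Moves the arm, as the interface text tells. Its arguments: {"type":"object","properties":{"increments":{"type":"string"}},"required":["increments"]}

```bash
ls; mkdir -p pics; python3 - <<'E'
from plant import *
import cv2
print(get_obs(), nose_length if not callable(nose_length) else nose_length())
for n in ["scene","top","wrist"]:
    c=capture(n); cv2.imwrite(f"pics/{n}0.png",c["frame"][:,:,::-1])
    print(n,{k:v for k,v in c.items() if k!="frame"})
E
```

```text
pics
{'time': 0.0, 'joint_positions': array([-1.43601076e+00,  3.42729715e-01,  1.52502951e+00, -2.79172355e-05,
        1.27542747e+00, -1.46005206e-01]), 'dq': array([ 0.00053931, -0.00027033, -0.00087622, -0.00102407, -0.00028503,
       -0.00132008]), 'tau': array([ 2.42925933e-03, -4.31231582e+01, -2.44226217e+01,  7.18547311e-02,
        5.57890011e-02, -1.50780929e-04]), 'tool_pos': array([ 145.43491334, -503.98753738,  210.63701103]), 'tcp_rot': array([-3.14001169e+00, -2.05501287e-04,  2.80798759e-01]), 'contact_force': array([-0.2422035 , -0.37133187,  0.60370252]), 'moment': array([ 0.04538361,  0.0064703 , -0.0140158 ]), 'grip_width': 91.6700855048071} 22.0
scene {'K': array([[511.05151374,   0.        , 320.79200542],
       [  0.        , 511.05151374, 224.34684492],
       [  0.        ,   0.        ,   1.        ]]), 'distortion': array([-0.1471607,  0.       ,  0.       ,  0.       ,  0.       ]), 'extrinsics': array([[ 1.14558083e-01,  9.93378474e-01, -8.69786950e-03,
        -9.75418752e-01],
       [ 8.56611897e-01, -1.03212297e-01, -5.05532669e-01,
        -3.907
[... 699 characters left out ...]
,
       [ 0.00000000e+00,  0.00000000e+00,  0.00000000e+00,
         1.00000000e+00]])}
wrist {'K': array([[391.32899052,   0.        , 317.89956741],
       [  0.        , 391.32899052, 237.93861339],
       [  0.        ,   0.        ,   1.        ]]), 'distortion': array([0.02904839, 0.        , 0.        , 0.        , 0.        ]), 'tool_from_camera': array([[ 3.65379886e-04, -9.67729327e-01, -2.51991699e-01,
         6.76157143e+01],
       [ 9.99999931e-01,  3.70336712e-04,  2.77555331e-05,
        -5.52035003e-01],
       [ 6.64619338e-05, -2.51991692e-01,  9.67729395e-01,
        -1.73598815e+02],
       [ 0.00000000e+00,  0.00000000e+00,  0.00000000e+00,
         1.00000000e+00]])}
```

View pics/scene0.png

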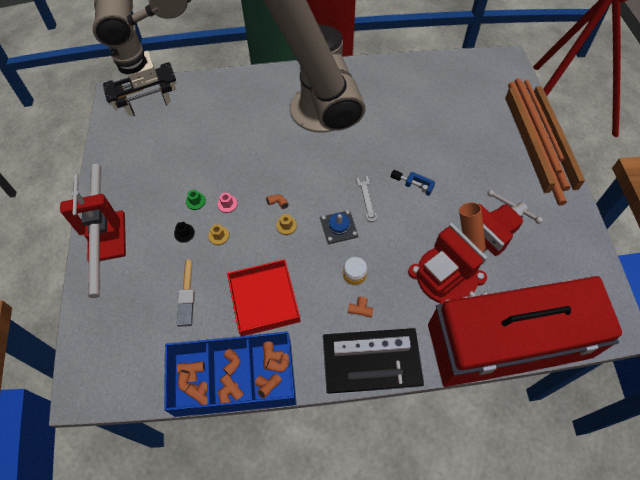

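View pics/top0.png

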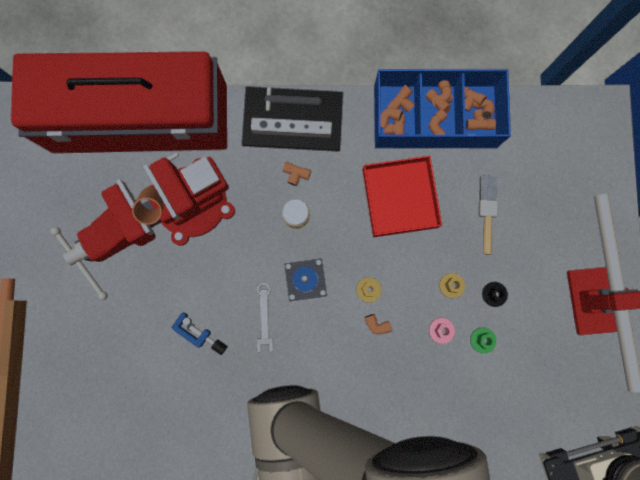

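View pics/wrist0.png

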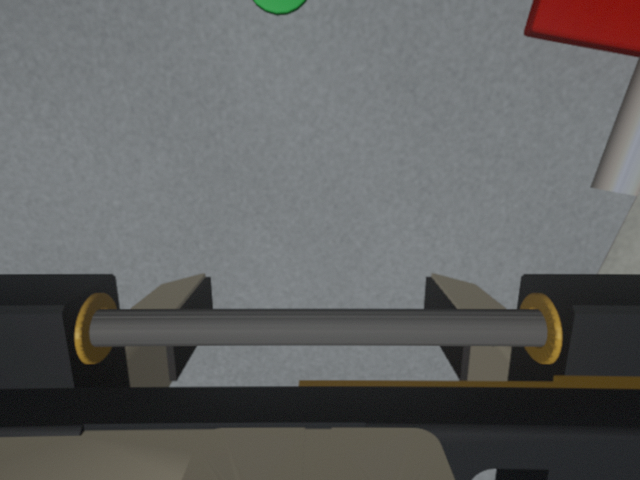

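The top view shows the brass bosses at (369,289) and (452,286), the gauge at (305,279), the tray at (402,197) and the pipe end at about (147,210). I'll zoom in on these.

```bash
cat > h.py <<'E'
import numpy as np,cv2
from plant import *
from scipy.spatial.transform import Rotation as R
def ray(c,uv,T=None):
    uv=np.array(uv,float).reshape(-1,1,2)
    p=cv2.undistortPoints(uv,c["K"],c["distortion"]).reshape(-1,2)
    d=np.c_[p,np.ones(len(p))]
    if T is None: T=np.linalg.inv(c["extrinsics"])
    return T[:3,3],d@T[:3,:3].T
def onz(c,uv,z,T=None):
    o,d=ray(c,uv,T); return o+d*((z-o[2])/d[:,2])[:,None]
def proj(c,P,T=None):
    E=c["extrinsics"] if T is None else np.linalg.inv(T)
    return cv2.projectPoints(np.array(P,float).reshape(-1,1,3),cv2.Rodrigues(E[:3,:3])[0],E[:3,3],c["K"],c["distortion"])[0].reshape(-1,2)
def tcpT(o=None):
    o=o or get_obs(); T=np.eye(4); T[:3,:3]=R.from_euler('xyz',o['tcp_rot']).as_matrix(); T[:3,3]=o['tool_pos']; return T
def wrist():
    T=tcpT(); c=capture("wrist"); return c,T@c["tool_from_camera"],T
def save(n,im): cv2.imwrite(f"pics/{n}.png",im[:,:,::-1])
E
python3 - <<'E'
from h import *
t=cv2.imread("pics/top0.png");s=cv2.imread("pics/scene0.png")
a=cv2.resize(t[240:340,270:520],(800,320),interpolation=cv2.INTER_CUBIC)
b=cv2.resize(t[150:280,50:250],(400,260),interpolation=cv2.INTER_CUBIC)
d=cv2.resize(s[180:310,400:560],(400,260),interpolation=cv2.INTER_CUBIC)
cv2.imwrite("pics/z0.png",np.vstack([a,np.hstack([b,d])]))
E
```

```text
(no output)
```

View pics/z0.png

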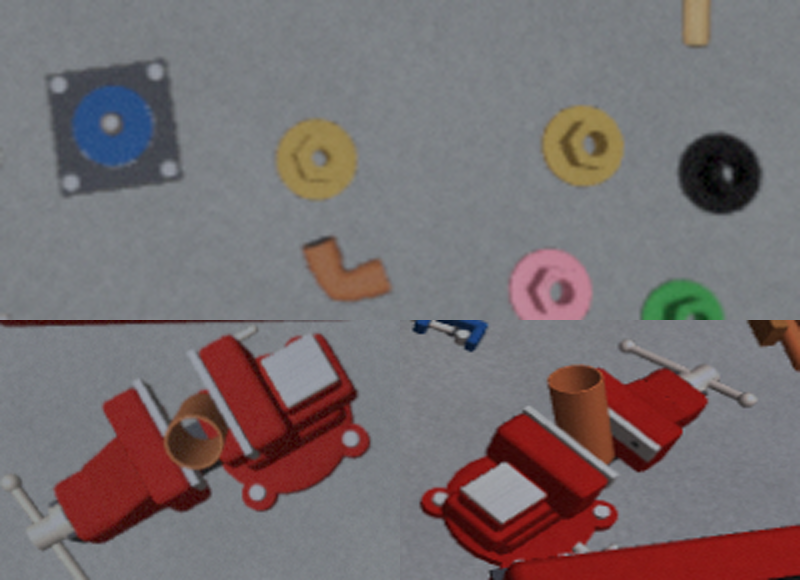

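Boss at (452,286) seems to have the larger bore. Next I'll locate everything coarsely from the top and scene views.

```bash
python3 - <<'E'
from h import *
c=capture("top");s=capture("scene")
def mask(f,lo,hi): return cv2.inRange(cv2.cvtColor(f,cv2.COLOR_RGB2HSV),lo,hi)
for n,cc in (("top",c),("scene",s)):
  for col,lo,hi,z in (("brass",(18,100,80),(32,255,255),6),("blue",(100,120,80),(125,255,255),35),("red",(0,180,70),(6,255,255),40)):
    m=mask(cc["frame"],lo,hi)
    for k in cv2.findContours(m,cv2.RETR_EXTERNAL,cv2.CHAIN_APPROX_NONE)[0]:
        if cv2.contourArea(k)<150: continue
        (u,v),wh,a=cv2.minAreaRect(k)
        print(n,col,round(u),round(v),np.round(wh),round(a),np.round(onz(cc,[u,v],z)[0],1))
# rim triangulation
ru=[50+194/2,150+ (441-320)/2]; rs=[400+577/2.5-160,180+(380-320)/2]
print(ru,rs)
o1,d1=ray(c,ru);o2,d2=ray(s,[[400+(577-400)/2.5,180+(380-320)/2]])
t=np.linalg.lstsq(np.c_[d1[0],-d2[0]],o2-o1,rcond=None)[0]
print(o1+d1[0]*t[0],o2+d2[0]*t[1])
E
```

```text
top brass 368 290 [23. 23.] 90 [ 445.8 -153.7    6. ]
top brass 452 285 [24. 23.] 45 [ 456.3 -349.7    6. ]
top blue 190 330 [34. 19.] 36 [353.8 253.5  35. ]
top blue 305 279 [24. 24.] 90 [468.7  -5.   35. ]
top blue 441 106 [ 78. 135.] 88 [ 884.7 -329.6   35. ]
top red 605 300 [63. 69.] 85 [ 423.4 -685.3   40. ]
top red 196 213 [42. 70.] 62 [621.3 247.6  40. ]
top red 105 222 [58. 60.] 63 [598.4 454.5  40. ]
top red 202 178 [38. 36.] 60 [704.2 237.6  40. ]
top red 172 186 [57. 19.] 60 [685.1 305.5  40. ]
top red 402 196 [72. 68.] 81 [ 663.7 -230.1   40. ]
top red 111 90 [ 74. 199.] 89 [915.2 455.9  40. ]
scene brass 218 235 [19. 19.] 27 [ 452.4 -347.2    6. ]
scene brass 286 225 [19. 18.] 45 [ 442.8 -151.3    6. ]
scene blue 12 434 [90. 24.] 90 [ 973.9 -876.7   35. ]
scene blue 226 371 [ 67. 132.] 84 [ 854.9 -329.3   35. ]
scene blue 628 281 [56. 21.] 90 [754.1 775.7  35. ]
scene blue 339 222 [17. 20.] 90 [467.3  -1.1  35. ]
scene blue 57 53 [  6. 102.] 81 [-404.8 -965.3   35. ]
scene blue 193 35 [  6. 105.] 84 [-404.6 -434.6   35. ]
scene blue 414 16 [  6. 118.] 87 [-404.2  406.7   35. ]
scene blue 535 12 [  6. 105.] 89 [-403.6  910.3   35. ]
scene red 262 298 [64. 62.] 77 [ 673.4 -228.4   40. ]
scene red 512 287 [143. 196.] 78 [725.2 429.3  40. ]
scene red 112 235 [48. 24.] 90 [ 437.2 -646.6   40. ]
scene red 502 220 [50. 35.] 57 [521.5 462.4  40. ]
scene red 98 205 [42. 23.] 17 [ 327.4 -699.7   40. ]
scene red 618 68 [  3. 134.] 0 [ -62.7 1119.4   40. ]
scene red 577 46 [  5. 113.] 34 [-188.9 1001.    40. ]
scene red 347 28 [55. 14.] 90 [-357.1  140.5   40. ]
[147.0, 210.5] [470.79999999999995, 210.0]
[589.76802923 294.65111646 232.8184206 ] [590.21859942 299.67126134 234.61525264]
```

```bash
cat >> h.py <<'E'
def delta(pos,rot=None,T=None):
    "tool-frame rotvec, shift from current to target pose"
    T=tcpT() if T is None else T
    Rt=T[:3,:3] if rot is None else rot
    rv=R.from_matrix(T[:3,:3].T@Rt).as_rotvec(); sh=T[:3,:3].T@(np.array(pos)-T[:3,3])
    print("d:",np.round(rv,4),np.round(sh,2)); return rv,sh
def down(yaw): return R.from_euler('xyz',[np.pi,0,yaw]).as_matrix()
E
python3 -c "
from h import *
delta([453,-349,150],down(0.28))"
```

```text
d: [-0.0007 -0.0001  0.0008] [338.48 -63.9   61.07]
```

Request:
step_arm(increments="0 0 0 56 -11 10 1;0 0 0 112 -22 20 1;0 0 0 168 -32 30 1;0 0 0 224 -43 40 1;0 0 0 280 -54 50 1;0 0 0 338 -64 61 1;0 0 0 338 -64 61 1;0 0 0 338 -64 61 1")

```text
time: 1.25
tool_pos: [452.3, -349.2, 150.1]
tcp_rot: [-3.141, 0.001, 0.282]
contact_force: [0.1, -0.8, 0.3]
grip_width: 91.9
```

```bash
python3 - <<'E'
from h import *
c,T,t=wrist(); save("w1",c["frame"])
print(get_obs()["time"],t[:3,3],get_obs()["contact_force"])
E
```

```text
1.3 [ 452.26591983 -349.23389875  150.09043797] [ 0.48688358  0.29411008 -0.21487057]
```

View pics/w1.png

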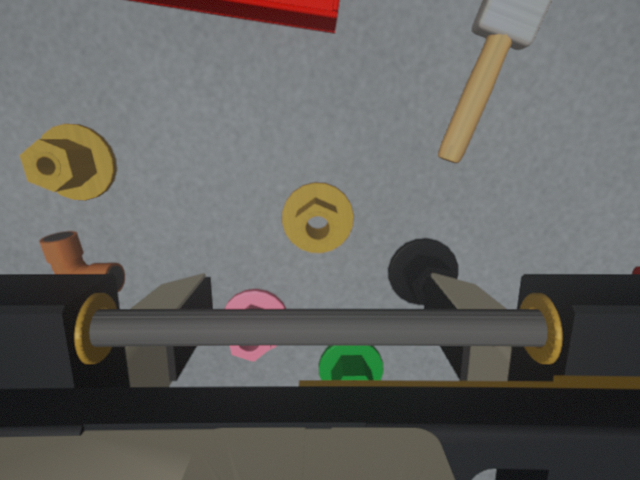

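The wrist view shows the good-looking boss at (318,217). I'll zoom on both bosses to compare the bores and read the hex angle.

```bash
python3 - <<'E'
from h import *
im=cv2.imread("pics/w1.png")
a=cv2.resize(im[167:267,268:368],(400,400),interpolation=cv2.INTER_CUBIC)
b=cv2.resize(im[112:212,20:120],(400,400),interpolation=cv2.INTER_CUBIC)
cv2.imwrite("pics/z1.png",np.hstack([a,b]))
T=tcpT(); c=capture("wrist");T2=T@c["tool_from_camera"]
m=cv2.inRange(cv2.cvtColor(im,cv2.COLOR_BGR2HSV),(18,90,40),(32,255,255))
for k in cv2.findContours(m,cv2.RETR_EXTERNAL,cv2.CHAIN_APPROX_NONE)[0]:
    if cv2.contourArea(k)>1500 and cv2.boundingRect(k)[1]<260:
        e=cv2.fitEllipse(k); print(e,onz(c,e[0],6,T2), onz(c,e[0],8,T2))
E
```

```text
((317.2490539550781, 217.40390014648438), (69.31271362304688, 70.28251647949219), 90.19059753417969) [[ 453.77641106 -348.07916201    6.        ]] [[ 454.17244079 -347.96839704    8.        ]]
((70.2172622680664, 161.8719024658203), (72.6454086303711, 93.06640625), 100.3625717163086) [[ 442.51354495 -148.29410423    6.        ]] [[ 442.98041762 -149.43997882    8.        ]]
((474.1440734863281, 97.60244750976562), (25.02216339111328, 177.58062744140625), 23.516359329223633) [[ 576.2323341  -437.27385496    6.        ]] [[ 575.85812125 -436.60205915    8.        ]]
```

View pics/z1.png

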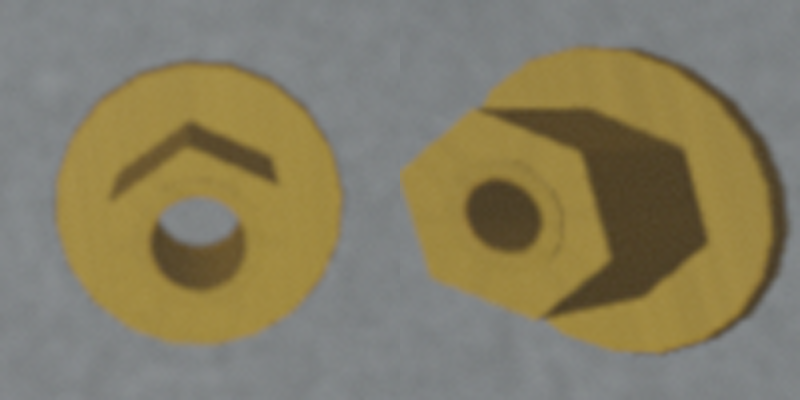

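```bash
python3 - <<'E'
from h import *
T=tcpT(); c=capture("wrist");T2=T@c["tool_from_camera"]
z=lambda p:(np.array(p)-0.0)/4+np.array([268-0.4,167-.4])
P=onz(c,z([[110,197],[188,148],[277,184]]),40,T2)
e=np.diff(P,axis=0)[:,:2]; a=np.degrees(np.arctan2(e[:,1],e[:,0])); print(P,np.hypot(*e.T),a%60)
P=onz(c,z([[120,183],[190,122],[272,160]]),8,T2)
e=np.diff(P,axis=0)[:,:2]; a=np.degrees(np.arctan2(e[:,1],e[:,0])); print(P,np.hypot(*e.T),a%60)
print("tool x yaw",np.degrees(np.arctan2(T[1,0],T[0,0])), onz(c,z([198,243]),40,T2))
# B : upright crop at (20,112)
zb=lambda p:np.array(p)/4+np.array([20-.4,112-.4])
P=onz(c,zb([[80,108],[183,150],[211,258],[145,317],[33,278],[0,178]]),40,T2)
e=np.diff(P,axis=0)[:,:2]; a=np.degrees(np.arctan2(e[:,1],e[:,0])); print(P.mean(0),np.hypot(*e.T),a%60)
print(onz(c,zb([104,214]),40,T2))
E
```

```text
[[ 456.90874581 -330.50189533   40.        ]
 [ 469.6894905  -341.85132472   40.        ]
 [ 467.77133502 -359.46911993   40.        ]] [17.09260021 17.72190815] [18.39460244 23.78633849]
[[ 453.58879956 -331.67225176    8.        ]
 [ 469.66017317 -342.02264191    8.        ]
 [ 466.77605462 -360.27734131    8.        ]] [19.11595213 18.48113064] [27.2173924  21.02186863]
tool x yaw 16.011200011248427 [[ 453.01377634 -348.54134699   40.        ]]
[ 443.27434035 -152.87749477   40.        ] [17.66942288 18.78006856 16.9832396  19.4886319  17.52233644] [22.90053704 21.35112145 24.53830527 25.42175186 23.51360955]
[[ 443.34133573 -152.00555652   40.        ]]
```

The bore widths read about 18 mm for the boss at y=-348 and 13 mm for the one at y=-152, so the former is the good one. I'll grasp it now.

```bash
python3 -c "
from h import *
delta([453.6,-348.4,33],down(0.384))"
```

```text
d: [ 6.00e-04  1.00e-04 -1.05e-01] [  2.45  -1.26 117.68]
```

Request:
step_arm(increments="0 0 -0.104 2 -1 40 0.3;0 0 -0.104 2 -1 75 0.3;0 0 -0.104 2 -1 100 0.3;0 0 -0.104 2 -1 117 0.3;0 0 -0.104 2 -1 117 0.3;0 0 -0.104 2 -1 117 0.3;0 0 -0.104 2 -1 117 -1;0 0 -0.104 2 -1 117 -1;0 0 -0.104 2 -1 117 -1;0 0 -0.104 2 -1 117 -1")

```text
time: 2.65
tool_pos: [454.2, -347.8, 33.4]
tcp_rot: [3.141, -0.0, 0.385]
contact_force: [-0.0, -0.9, -0.8]
grip_width: 24.6
```

```bash
python3 - <<'E'
from h import *
c,T,t=wrist(); save("w2",c["frame"]); o=get_obs(); print(o["grip_width"],o["contact_force"],o["time"])
E
```

```text
20.37629979402038 [0.41524746 0.10013301 0.13186355] 2.7
```

View pics/w2.png

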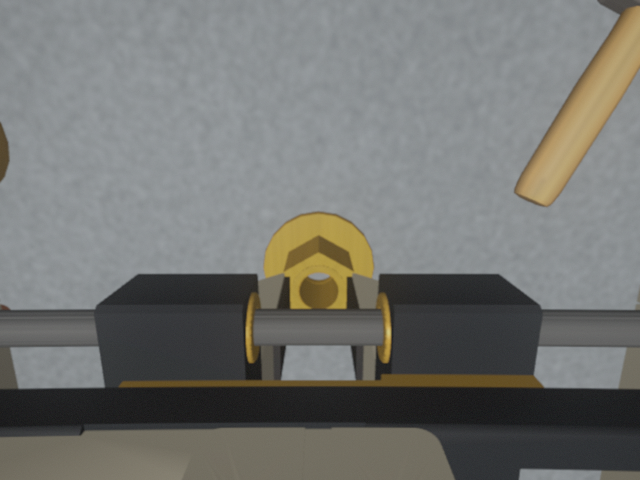

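```bash
python3 - <<'E'
from h import *
T=tcpT(); c=capture("wrist"); save("w3",c["frame"]); o=get_obs(); print(o["grip_width"],o["time"])
P=lambda p: proj(c,p,c["tool_from_camera"])
print(P([[0,0,3],[0,16,3],[0,-16,3],[0,0,22],[9.5,16,22],[9.5,16,-7],[9.5,10,22],[-9.5,10,22],[0,0,-7]]))
im=c["frame"].copy()
cv2.imwrite("pics/z3.png",cv2.resize(im[200:400,220:420,::-1],(800,800))[:600])
T2=T@c["tool_from_camera"]
print(onz(c,[319,291],40,T2),T[:3,3])
E
```

```text
16.25980164774982 2.75
[[318.99277617 281.65364867]
 [352.32525676 281.67540644]
 [285.66140195 281.65028886]
 [318.89672131 268.66927644]
 [349.6224276  251.39834874]
 [354.6896505  269.81571875]
 [338.10492766 251.39265096]
 [337.63620977 285.57770316]
 [319.05134299 289.56726165]]
[[ 453.42883079 -348.0401072    40.        ]] [ 454.22330438 -347.74223283   33.36549613]
```

View pics/z3.png

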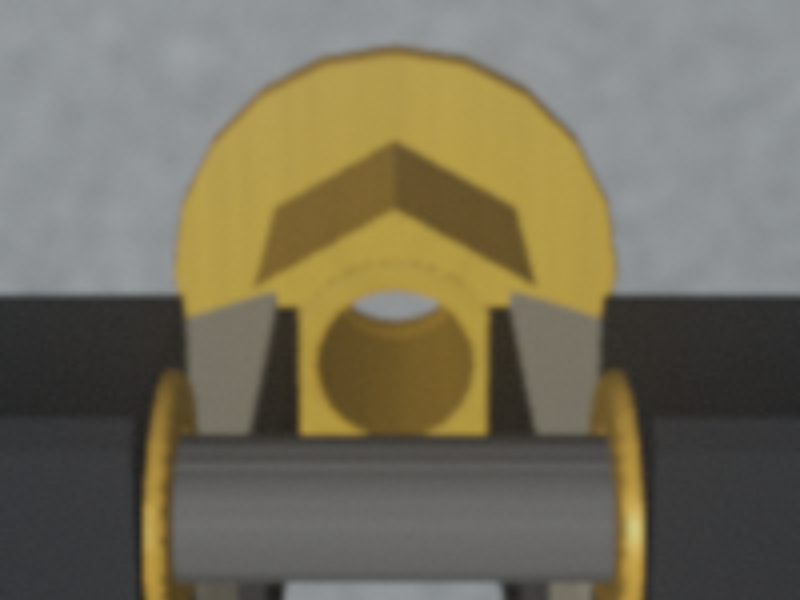

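Finger width fell to 16 mm with no contact, so the fingers may have closed above the hub rather than around it. I'll check with the other cameras.

```bash
python3 - <<'E'
from h import *
import plant
print(plant.nose_length, get_obs()["grip_width"],get_obs()["time"])
T=tcpT(); s=capture("scene"); im=s["frame"].copy()
p=proj(s,[[*T[:3,3]],[*(T[:3,3]-[0,0,22])],[*(T[:3,3]+[0,0,44])],[453.5,-348,40],[453.5,-348,0]]);print(p,get_obs()["grip_width"])
u,v=p[0].astype(int)
z=cv2.resize(im[v-70:v+50,u-80:u+80,::-1],(800,600),interpolation=cv2.INTER_CUBIC)
for q,col in zip(p,[(0,255,0),(255,0,255),(255,255,0),(0,0,255),(255,255,255)]): cv2.circle(z,tuple(int(a) for a in (q-[u-80,v-70])*5),4,col,-1)
cv2.imwrite("pics/z4.png",z)
E
```

```text
22.0 16.25980164774982 2.75
[[215.95511269 230.54280174]
 [217.38387548 234.36769039]
 [212.98838611 222.5829949 ]
 [215.42384152 229.15628346]
 [218.0162986  236.09515305]] 12.419820674116737
```

View pics/z4.png

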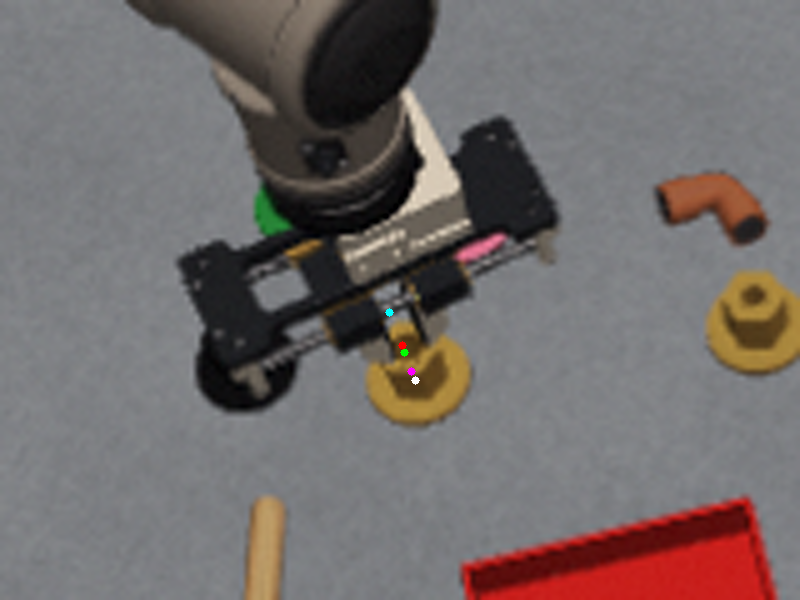

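The images agree with each other and disagree with the stated nose length. From the change in finger spacing, the fingertips sit about 13 mm behind the TCP, not 22 mm ahead, and they closed above the hub. I'll open, go lower in small steps watching the force, and re-measure.

Request:
step_arm(increments="0 0 0 -0.6 0 0 0.4;0 0 0 -0.6 0 0 0.4;0 0 0 -0.6 0 0 0.4;0 0 0 -0.6 0 0 0.4;0 0 0 -0.6 0 0 0.4;0 0 0 -0.6 0 6 0.4;0 0 0 -0.6 0 12 0.4;0 0 0 -0.6 0 16 0.4;0 0 0 -0.6 0 16 0.4")

```text
time: 3.92
tool_pos: [453.4, -347.8, 16.8]
tcp_rot: [-3.141, 0.0, 0.385]
contact_force: [0.8, -0.3, 0.6]
grip_width: 64.4
```

```bash
python3 - <<'E'
from h import *
T=tcpT(); c=capture("wrist"); o=get_obs(); print(o["grip_width"],o["time"],o["contact_force"],T[:3,3])
cv2.imwrite("pics/w5.png",c["frame"][:,:,::-1])
s=capture("scene"); im=s["frame"]
z=cv2.resize(im[175:255,160:270,::-1],(770,560),interpolation=cv2.INTER_CUBIC); cv2.imwrite("pics/z5.png",z)
E
```

```text
64.28283717235742 3.975 [ 0.69419099  0.08023365 -0.2875387 ] [ 453.37456655 -347.81295222   16.77536207]
```

View pics/w5.png

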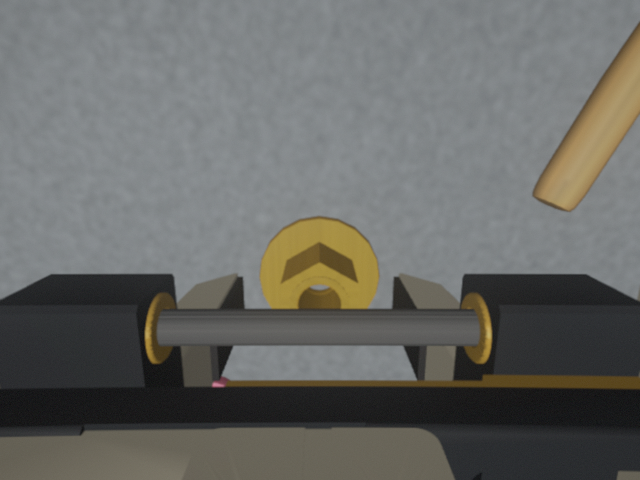

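View pics/z5.png

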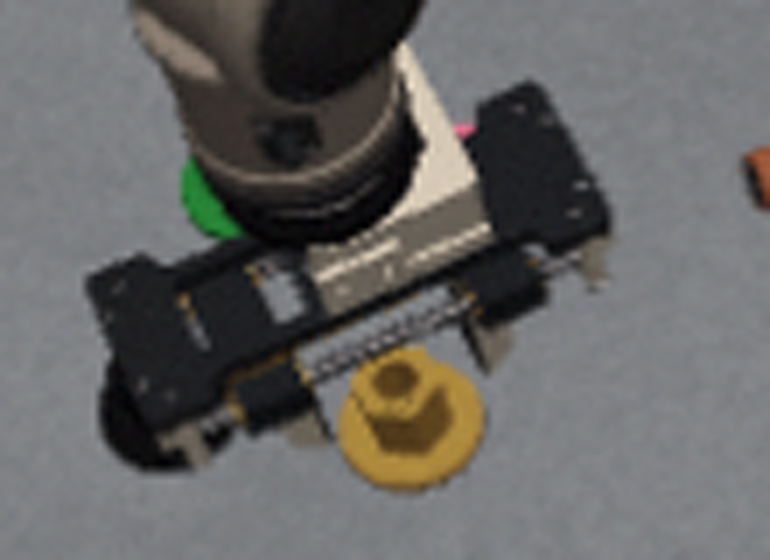

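Request:
step_arm(increments="0 0 0 0 0 5 0.4;0 0 0 0 0 10 0.4;0 0 0 0 0 15 0.4;0 0 0 0 0 15 0.4;0 0 0 0 0 15 -1;0 0 0 0 0 15 -1;0 0 0 0 0 15 -1;0 0 0 0 0 15 -1;0 0 0 0 0 15 -1;0 0 0 0 0 15 -1")

```text
time: 5.28
tool_pos: [453.7, -348.1, 2.5]
tcp_rot: [3.141, -0.0, 0.385]
contact_force: [0.1, -0.0, 0.1]
grip_width: 31.9
```

```bash
python3 - <<'E'
from h import *
T=tcpT(); c=capture("wrist"); o=get_obs(); print(o["grip_width"],o["time"],o["contact_force"],T[:3,3])
cv2.imwrite("pics/w6.png",np.hstack([cv2.resize(c["frame"][200:350,220:420,::-1],(800,600))]))
s=capture("scene"); im=s["frame"]
z=cv2.resize(im[175:255,160:270,::-1],(770,560),interpolation=cv2.INTER_CUBIC); cv2.imwrite("pics/z6.png",z)
E
```

```text
31.831480946856715 5.325 [-0.39702545  0.78993378  1.14006546] [ 453.7036979  -348.13228854    2.45388781]
```

View pics/w6.png

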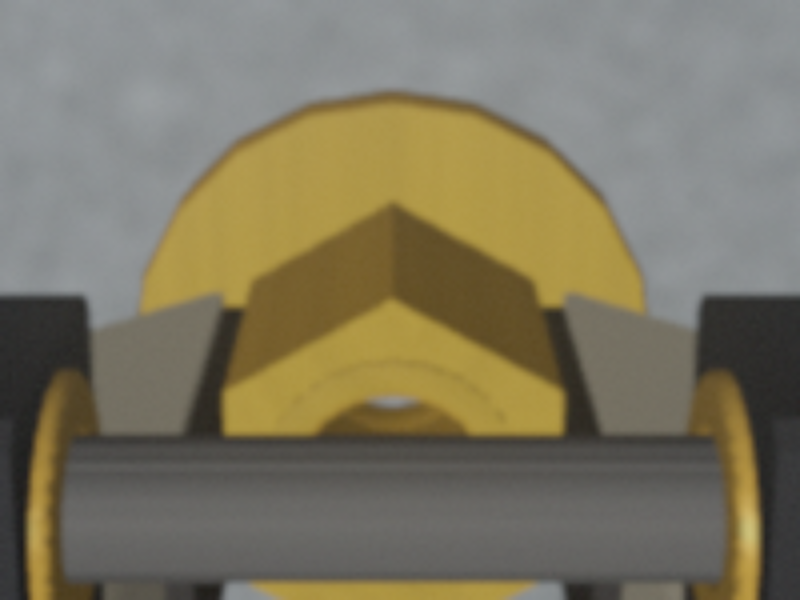

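View pics/z6.png

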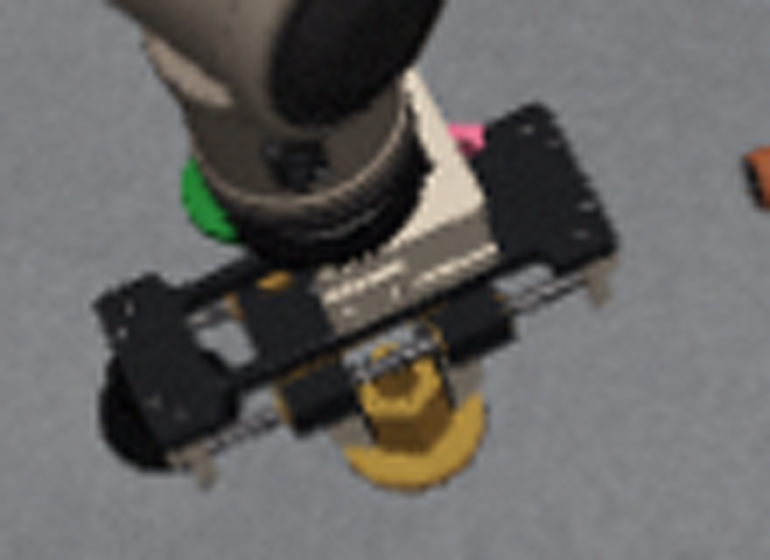

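Gripped at 31.9 mm with the boss bottom 2.5 mm ahead of the TCP. I'll lift it and go to a spot just short of the gauge, so I can see the gauge past the boss.

```bash
python3 -c "
from h import *
delta([402,-29,170])"
```

```text
d: [0. 0. 0.] [  71.86 -315.12 -167.64]
```

Request:
step_arm(increments="0 0 0 0 0 -30 -1;0 0 0 0 0 -80 -1;0 0 0 5 -30 -125 -1;0 0 0 20 -85 -150 -1;0 0 0 30 -140 -167 -1;0 0 0 45 -195 -167 -1;0 0 0 58 -250 -167 -1;0 0 0 72 -300 -167 -1;0 0 0 72 -315 -167 -1;0 0 0 72 -315 -167 -1;0 0 0 72 -315 -167 -1")

```text
time: 6.75
tool_pos: [402.5, -30.0, 169.2]
tcp_rot: [3.141, 0.0, 0.384]
contact_force: [-0.1, -0.2, -2.9]
grip_width: 32.0
```

```bash
python3 - <<'E'
from h import *
c,T,t=wrist(); save("w7",c["frame"]); o=get_obs(); print(o["grip_width"],o["time"],o["contact_force"],t[:3,3])
E
```

```text
31.913591811688818 6.8 [ 0.12789215  0.1809671  -2.47212728] [402.46340645 -29.95007746 169.22639518]
```

View pics/w7.png

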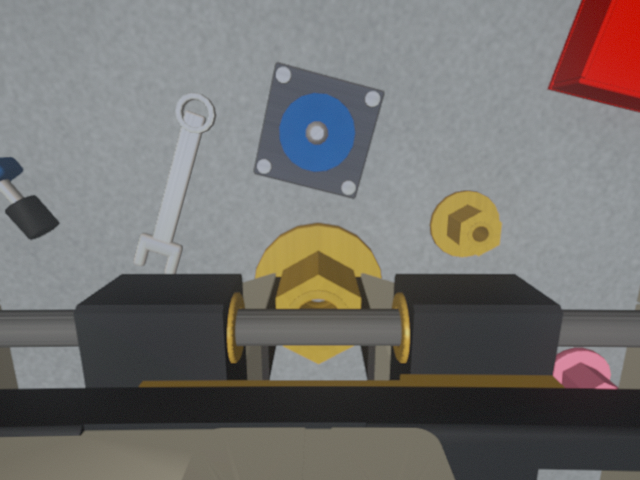

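The gauge pedestal is at (317,132) and the held boss disc top is at about (318,285). I'll measure both with this one camera so its bias mostly cancels.

```bash
python3 - <<'E'
from h import *
im=cv2.imread("pics/w7.png"); c=capture("wrist"); t=tcpT(); T=t@c["tool_from_camera"]
hsv=cv2.cvtColor(im,cv2.COLOR_BGR2HSV)
def circ(P):
    A=np.c_[2*P[:,:2],np.ones(len(P))]; s=np.linalg.lstsq(A,(P[:,:2]**2).sum(1),rcond=None)[0]
    return s[:2],np.sqrt(s[2]+s[0]**2+s[1]**2)
m=cv2.inRange(hsv,(100,130,60),(125,255,255))
for k in cv2.findContours(m,cv2.RETR_EXTERNAL,cv2.CHAIN_APPROX_NONE)[0]:
    if cv2.contourArea(k)>2000: print("ped",circ(onz(c,k.reshape(-1,2),35,T)))
g=cv2.inRange(hsv,(0,0,120),(180,60,255))[118:148,302:332]
k=max(cv2.findContours(g,cv2.RETR_EXTERNAL,cv2.CHAIN_APPROX_NONE)[0],key=cv2.contourArea).reshape(-1,2)+[302,118]
print("tip blob",k.mean(0),onz(c,k.mean(0),69,T))
m=cv2.inRange(hsv,(18,90,30),(32,255,255))
for k in cv2.findContours(m,cv2.RETR_EXTERNAL,cv2.CHAIN_APPROX_NONE)[0]:
    k=k.reshape(-1,2)
    if cv2.contourArea(k.reshape(-1,1,2))>1500 and 210<k[:,1].min()<240 and k[:,0].min()<300:
        top=k[(k[:,1]<268)]; print(len(top))
        for z in (4,8):
            ctr,r=circ(onz(c,top,t[2,3]-2.45+z,T)); print("disc",z,ctr,r, t[:3,:3].T@(np.r_[ctr,0]-t[:3,3]))
E
```

```text
ped (array([466.61376706,  -2.59399699]), np.float64(28.087480207646966))
tip blob [314.83928571 131.23214286] [[466.94545284  -1.24627411  69.        ]]
142
disc 4 [402.3447474  -29.39303107] 29.230523950592 [  0.24057239  -0.67825093 169.15952723]
disc 8 [403.80130721 -28.80755543] 28.550875054897904 [  1.8103958   -0.67667061 169.15914228]
```

```bash
python3 -c "
from h import *
delta([466.4,-3.0,76])"
```

```text
d: [0. 0. 0.] [69.5  -1.19 93.14]
```

Request:
step_arm(increments="0 0 0 35 -0.6 20 -1;0 0 0 65 -1.2 50 -1;0 0 0 69.5 -1.2 75 -1;0 0 0 69.5 -1.2 85 -1;0 0 0 69.5 -1.2 91 -1;0 0 0 69.5 -1.2 93 -1;0 0 0 69.5 -1.2 94 -1;0 0 0 69.5 -1.2 94 -1")

```text
time: 7.85
tool_pos: [466.3, -1.9, 75.8]
tcp_rot: [3.141, -0.001, 0.385]
contact_force: [-0.2, -0.3, -3.1]
grip_width: 31.4
```

```bash
python3 - <<'E'
from h import *
c,T,t=wrist(); o=get_obs(); print(o["grip_width"],o["time"],o["contact_force"],o["moment"],t[:3,3])
cv2.imwrite("pics/w8.png",cv2.resize(c["frame"][200:350,220:420,::-1],(800,600)))
E
```

```text
31.9072974501303 7.9 [ 0.05935693 -0.26025405 -3.33319201] [ 0.01679182 -0.00541794 -0.03489883] [466.34084969  -1.93408426  75.82380278]
```

View pics/w8.png

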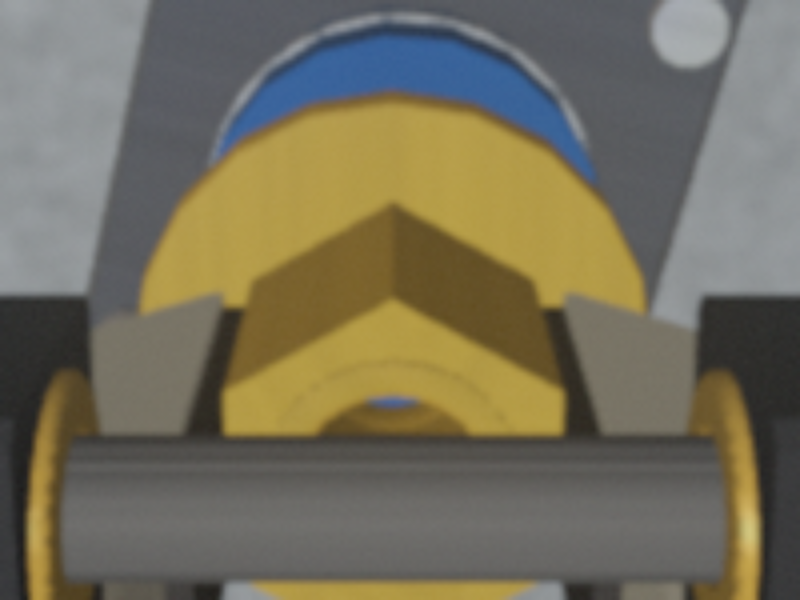

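The pedestal arc is about 1.5 mm to tool +y of the disc (centres near 402 and 392 px in the zoom), which agrees with y=-1.9 against the intended -3.0. I'll shift +1.2 mm and slide down.

Request:
step_arm(increments="0 0 0 0 1.2 0 -1;0 0 0 0 1.2 2 -1;0 0 0 0 1.2 6 -1;0 0 0 0 1.2 10 -1;0 0 0 0 1.2 14 -1;0 0 0 0 1.2 14 -1")

```text
time: 8.65
tool_pos: [466.2, -2.9, 60.9]
tcp_rot: [-3.141, 0.001, 0.385]
contact_force: [-0.3, 0.4, -3.4]
grip_width: 31.8
```

The bottom is at 58.5 mm, well past the 69 mm tip, with no contact force. I'll carry on down to the seat.

Request:
step_arm(increments="0 0 0 0 0 6 -1;0 0 0 0 0 12 -1;0 0 0 0 0 18 -1;0 0 0 0 0 21 -1;0 0 0 0 0 22.5 -1;0 0 0 0 0 23.5 -1;0 0 0 0 0 24 -1;0 0 0 0 0 24 -1")

```text
time: 9.65
tool_pos: [466.6, -3.0, 37.4]
tcp_rot: [3.141, -0.0, 0.385]
contact_force: [-0.4, -0.9, -3.3]
grip_width: 31.6
```

Request:
step_arm(increments="0 0 0 0 0 0.7 -1;0 0 0 0 0 1.5 -1;0 0 0 0 0 1.5 -1")

```text
time: 10.02
tool_pos: [466.7, -3.0, 37.4]
tcp_rot: [3.141, -0.001, 0.385]
contact_force: [-5.0, 0.7, 15.4]
grip_width: 31.8
```

Seated: the pedestal takes about 18 N at the predicted height of 37.4. I'll release and take a confirming picture on the way out.

Request:
step_arm(increments="0 0 0 0 0 0 0.4;0 0 0 0 0 0 0.4;0 0 0 0 0 -1.5 0.4;0 0 0 0 0 -1.5 0.4;0 0 0 0 0 -35 0.4;0 0 0 -20 0 -80 0.4;0 0 0 -60 0 -110 0.4;0 0 0 -60 0 -110 0.4")

```text
time: 11.02
tool_pos: [410.4, -26.1, 147.7]
tcp_rot: [3.139, -0.003, 0.384]
contact_force: [0.9, -0.1, 1.0]
grip_width: 64.0
```

```bash
python3 - <<'E'
from h import *
c,T,t=wrist(); o=get_obs(); print(o["grip_width"],o["time"],o["contact_force"],t[:3,3])
im=c["frame"]; save("w9",im)
for p in ([466.6,-2.8,35],[466.6,-2.8,75],[443.3,-152.3,0]): print(proj(c,[p],T))
E
```

```text
64.4052695983363 11.075 [ 0.77942948  0.41788842 -0.28370442] [410.43147994 -26.06575921 147.67537146]
[[317.52223516 146.31743941]]
[[317.61245782 147.81849053]]
[[471.00875355 239.27543957]]
```

View pics/w9.png

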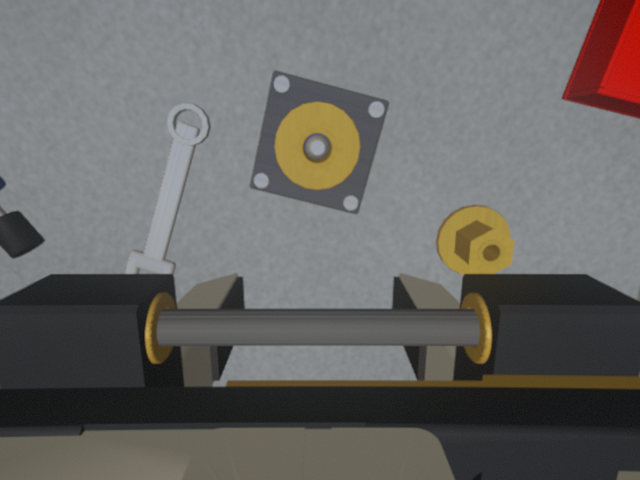

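The good boss sits fully down with the pin showing through its bore at (317,147). Next is the other boss at (475,241).

```bash
python3 - <<'E'
from h import *
im=cv2.imread("pics/w9.png"); c=capture("wrist"); t=tcpT(); T=t@c["tool_from_camera"]
def circ(P):
    A=np.c_[2*P[:,:2],np.ones(len(P))]; s=np.linalg.lstsq(A,(P[:,:2]**2).sum(1),rcond=None)[0]
    return s[:2],np.sqrt(s[2]+s[0]**2+s[1]**2)
m=cv2.inRange(cv2.cvtColor(im,cv2.COLOR_BGR2HSV),(18,90,30),(32,255,255))
for k in cv2.findContours(m,cv2.RETR_EXTERNAL,cv2.CHAIN_APPROX_NONE)[0]:
    k=k.reshape(-1,2)
    if 430<k[:,0].min()<445 and k[:,1].min()<215:
        k=k[(k[:,0]<480)&(k[:,1]<285)]
        print(circ(onz(c,k,6,T)))
delta([443.3,-152.3,80],down(0.41))
E
```

```text
(array([ 444.33882231, -149.73695263]), np.float64(29.345697869703248))
d: [ 0.0007 -0.001  -0.0259] [-17.87 129.46  65.99]
```

```bash
python3 -c "
from h import *
delta([443.7,-151.6,2.5],down(0.41))"
```

```text
d: [ 0.0007 -0.001  -0.0259] [-17.31 128.91 143.49]
```

Request:
step_arm(increments="0 0 0 -8 55 0 0.4;0 0 -0.025 -17 110 10 0.4;0 0 -0.025 -17.3 129 50 0.4;0 0 -0.025 -17.3 129 90 0.4;0 0 -0.025 -17.3 129 120 0.4;0 0 -0.025 -17.3 129 138 0.4;0 0 -0.025 -17.3 129 143 0.4;0 0 -0.025 -17.3 129 143 0.4;0 0 -0.025 -17.3 129 143 -1;0 0 -0.025 -17.3 129 143 -1;0 0 -0.025 -17.3 129 143 -1;0 0 -0.025 -17.3 129 143 -1;0 0 -0.025 -17.3 129 143 -1")

```text
time: 12.75
tool_pos: [443.6, -151.7, 3.1]
tcp_rot: [3.141, -0.0, 0.41]
contact_force: [-0.7, -0.0, 4.1]
grip_width: 31.7
```

```bash
python3 - <<'E'
from h import *
c,T,t=wrist(); o=get_obs(); print(o["grip_width"],o["time"],o["contact_force"],t[:3,3])
save("w10",c["frame"])
t2=t.copy(); t2[2,3]=200
delta([t[0,3],t[1,3],160]); delta([660,-230,120]);delta([660,-230,10])
E
```

```text
32.021258977433256 12.8 [-0.56860859 -0.83720631  4.47978671] [ 443.5637404  -151.69867821    3.14710098]
d: [0. 0. 0.] [ 7.0000e-02  1.1000e-01 -1.5683e+02]
d: [0. 0. 0.] [ 167.36  158.14 -116.64]
d: [0. 0. 0.] [167.31 158.06  -6.65]
```

View pics/w10.png

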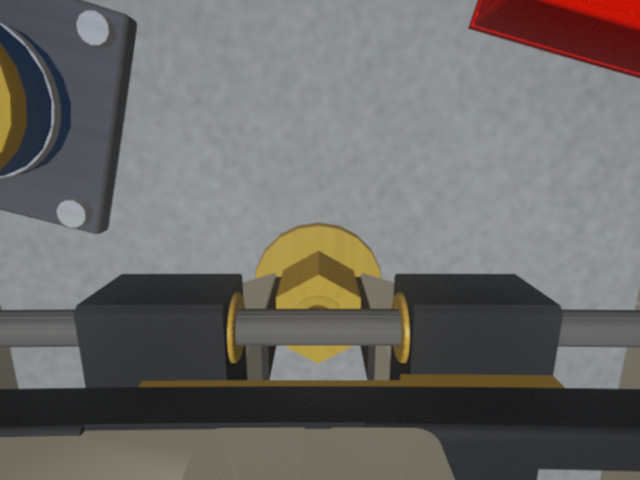

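Request:
step_arm(increments="0 0 0 0 0 -40 -1;0 0 0 20 20 -85 -1;0 0 0 55 50 -90 -1;0 0 0 90 85 -90 -1;0 0 0 125 118 -90 -1;0 0 0 160 148 -90 -1;0 0 0 170 158 -85 -1;0 0 0 170 158 -50 -1;0 0 0 170 158 -20 -1;0 0 0 170 158 -12 -1;0 0 0 170 158 -12 -1")

```text
time: 14.18
tool_pos: [661.8, -228.5, 14.3]
tcp_rot: [-3.141, 0.001, 0.41]
contact_force: [-0.1, 0.6, -3.1]
grip_width: 31.7
```

```bash
python3 - <<'E'
from h import *
c,T,t=wrist(); o=get_obs(); print(o["grip_width"],o["time"],o["contact_force"],t[:3,3])
save("w11",c["frame"])
E
```

```text
31.917939956241426 14.225 [ 0.1994152  -0.639332   -2.97146412] [ 661.83887669 -228.53925491   14.25128842]
```

View pics/w11.png

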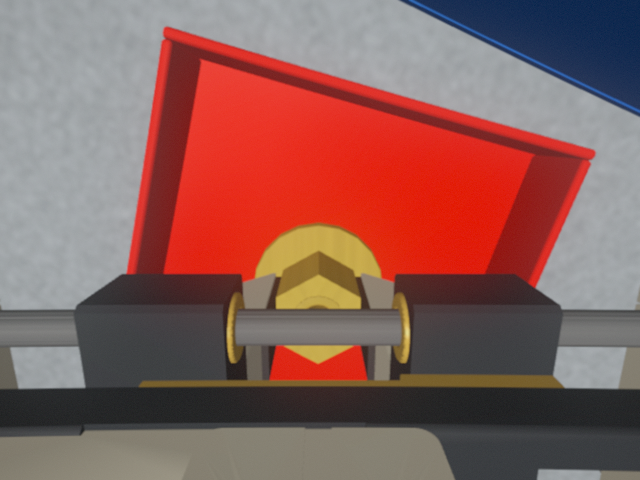

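The boss is inside the tray walls. I'll lower it to the floor, release and back out.

Request:
step_arm(increments="0 0 0 0 0 5 -1;0 0 0 0 0 6.5 -1;0 0 0 0 0 6.5 -1;0 0 0 0 0 6.5 0.4;0 0 0 0 0 6.5 0.4;0 0 0 0 0 6.5 0.4;0 0 0 0 0 6.5 0.4;0 0 0 0 0 -30 0.4;0 0 0 0 0 -85 0.4;0 0 0 -30 0 -130 0.4;0 0 0 -30 0 -130 0.4")

```text
time: 15.6
tool_pos: [635.6, -242.5, 150.1]
tcp_rot: [3.135, -0.005, 0.408]
contact_force: [0.0, 0.0, -0.4]
grip_width: 64.2
```

```bash
python3 - <<'E'
from h import *
c,T,t=wrist(); o=get_obs(); print(o["grip_width"],o["time"],o["contact_force"],t[:3,3])
save("w12",c["frame"])
c=capture("top"); s=capture("scene")
a=cv2.resize(c["frame"][140:260,60:280],(660,360),interpolation=cv2.INTER_CUBIC)
save("t12",a)
b=cv2.resize(s["frame"][185:265,420:540],(780,520),interpolation=cv2.INTER_CUBIC); save("s12",b)
E
```

```text
64.11249977475889 15.65 [-0.06302834  0.39369033 -0.388668  ] [ 635.61221045 -242.53400908  150.09784929]
```

View pics/w12.png

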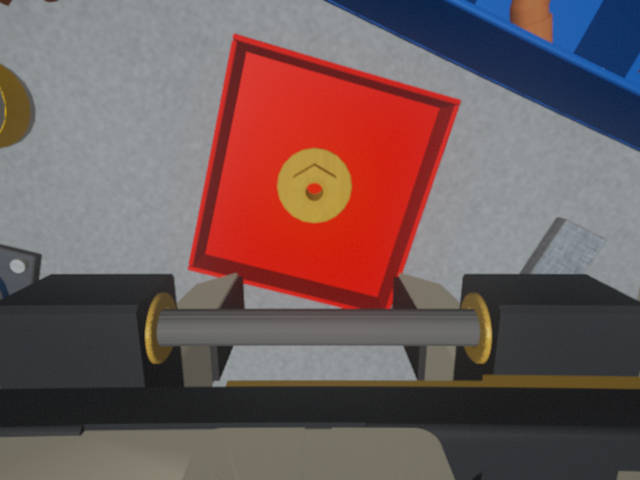

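View pics/t12.png

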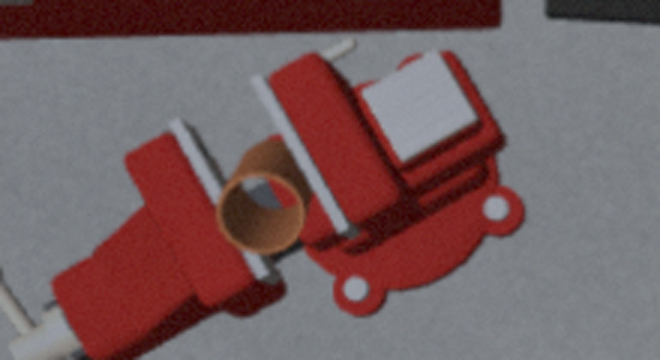

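View pics/s12.png

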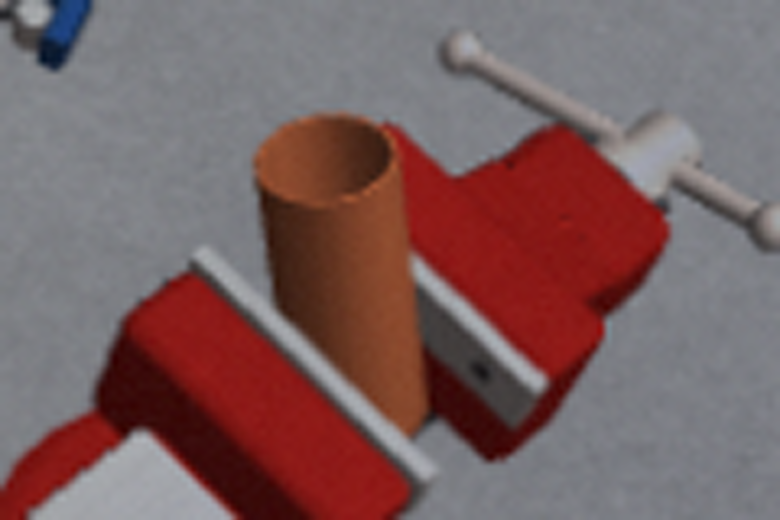

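The scrap boss stands flat in the tray at (315,186). The pipe leans towards the robot and the jaw line lies at a yaw of about 0.5. I'll go and look straight into the pipe end.

```bash
cat >> h.py <<'E'
def tilt(th,yaw):
    h=np.array([np.cos(yaw),np.sin(yaw),0]); z=np.sin(th)*h-[0,0,np.cos(th)]; x=np.cos(th)*h+[0,0,np.sin(th)]
    return np.c_[x,np.cross(z,x),z]
E
python3 -c "
from h import *
delta([538,267,360],tilt(np.radians(25),.5))"
```

```text
d: [ 0.0183  0.4369 -0.0892] [ 113.51 -503.93 -215.68]
```

Request:
step_arm(increments="0 0 0 11 -50 -35 0.4;0 0 0 22 -100 -70 0.4;0 0 0 33 -150 -105 0.4;0 0 0 44 -200 -130 0.4;0 0.04 -0.01 55 -250 -150 0.4;0 0.08 -0.02 66 -300 -170 0.4;0.01 0.16 -0.04 77 -350 -190 0.4;0.01 0.24 -0.05 90 -400 -205 0.4;0.015 0.32 -0.07 102 -450 -216 0.4;0.018 0.4 -0.089 113 -500 -216 0.4;0.018 0.437 -0.089 113 -504 -216 0.4;0.018 0.437 -0.089 113 -504 -216 0.4;0.018 0.437 -0.089 113 -504 -216 0.4")

```text
time: 17.38
tool_pos: [537.8, 266.4, 359.8]
tcp_rot: [3.14, -0.435, 0.5]
contact_force: [0.9, -0.4, 0.7]
grip_width: 64.5
```

```bash
python3 - <<'E'
from h import *
c,T,t=wrist(); o=get_obs(); print(o["grip_width"],o["time"],o["contact_force"],t[:3,3],o["tcp_rot"],o["joint_positions"])
save("w13",c["frame"])
E
```

```text
64.39120774255763 17.425 [-0.34724159 -0.2464322  -0.0878401 ] [537.84311328 266.43210583 359.84384326] [ 3.13986224 -0.43556003  0.49983043] [0.28152958 0.15037993 1.45865817 0.10040832 1.10778963 1.32738384]
```

View pics/w13.png

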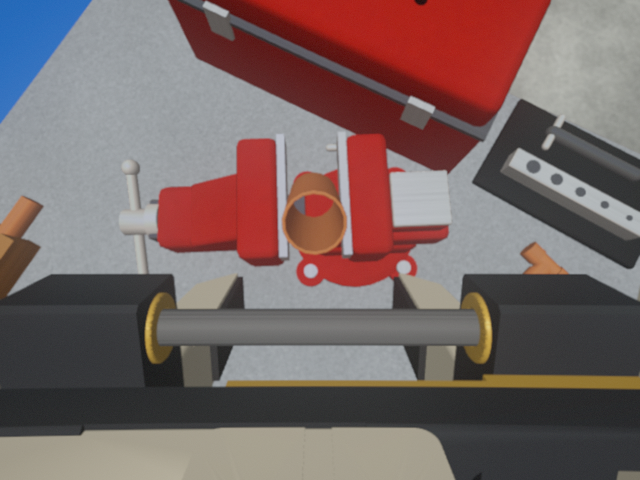

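The rim is clear at (314,222). I'll take two views offset sideways so I can triangulate the rim and get the pipe axis from its silhouette edges.

Request:
step_arm(increments="0 0 0 0 50 0 0.4;0 0 0 0 100 0 0.4;0 0 0 0 140 0 0.4;0 0 0 0 140 0 0.4;0 0 0 0 140 0 0.4")

```text
time: 18.05
tool_pos: [604.7, 143.5, 360.6]
tcp_rot: [3.14, -0.436, 0.499]
contact_force: [0.1, 0.5, 0.1]
grip_width: 64.6
```

```bash
python3 - <<'E'
from h import *
c,T,t=wrist(); save("wA",c["frame"]); np.save("TA",T); print(get_obs()["time"])
E
```

```text
18.1
```

Request:
step_arm(increments="0 0 0 0 -55 0 0.4;0 0 0 0 -110 0 0.4;0 0 0 0 -165 0 0.4;0 0 0 0 -220 0 0.4;0 0 0 0 -280 0 0.4;0 0 0 0 -280 0 0.4;0 0 0 0 -280 0 0.4")

```text
time: 18.98
tool_pos: [469.7, 390.0, 360.6]
tcp_rot: [3.139, -0.437, 0.503]
contact_force: [1.4, -0.1, 0.0]
grip_width: 63.9
```

```bash
python3 - <<'E'
from h import *
c,T,t=wrist(); save("wB",c["frame"]); np.save("TB",T); print(get_obs()["time"])
a=cv2.imread("pics/wA.png");b=cv2.imread("pics/wB.png")
cv2.imwrite("pics/zAB.png",np.hstack([cv2.resize(a[120:290,20:220],(400,340)),cv2.resize(b[120:290,400:600],(400,340))]))
E
```

```text
19.025
```

View pics/zAB.png

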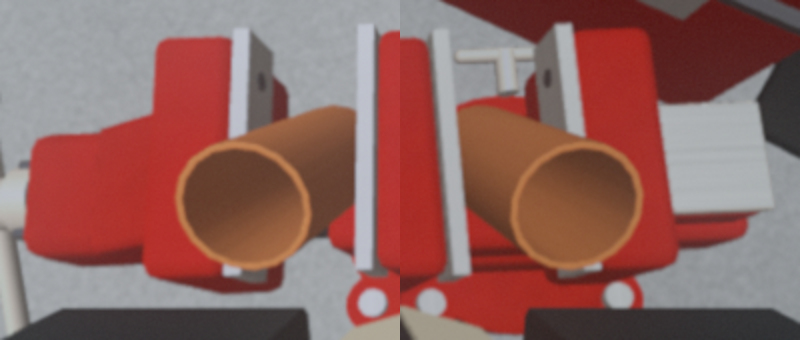

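```bash
python3 - <<'E'
from h import *
for n,x0 in (("A",90),("B",420)):
    im=cv2.imread(f"pics/w{n}.png"); cr=im[160:270,x0:x0+120]
    hsv=cv2.cvtColor(cr,cv2.COLOR_BGR2HSV)
    m=cv2.inRange(hsv,(6,90,60),(20,225,255)); ring=cv2.inRange(hsv,(6,90,185),(20,255,255))
    cv2.imwrite(f"pics/z{n}.png",np.hstack([cv2.resize(cr,None,fx=3,fy=3,interpolation=cv2.INTER_CUBIC),cv2.cvtColor(cv2.resize(np.hstack([m]),None,fx=3,fy=3),cv2.COLOR_GRAY2BGR)]))
    print(hsv[60,20:110:6])
a=cv2.imread("pics/zA.png");b=cv2.imread("pics/zB.png"); cv2.imwrite("pics/zAB2.png",cv2.resize(np.vstack([a,b]),(720,600)))
E
```

```text
[[ 12 150 179]
 [  8 139 103]
 [  9 146 101]
 [  9 143 102]
 [  8 140 104]
 [ 10 142 104]
 [ 10 141 105]
 [ 10 147 113]
 [ 10 142 117]
 [ 11 143 127]
 [ 11 142 145]
 [  9 125 100]
 [  9 126 101]
 [  7 124 101]
 [  8 126 101]]
[[ 10 152 104]
 [ 10 151 113]
 [ 10 151 120]
 [ 12 152 175]
 [ 12 156 144]
 [ 11 155 143]
 [ 12 157 140]
 [ 11 153 135]
 [ 11 155 132]
 [ 11 152 129]
 [ 11 153 120]
 [ 11 146 115]
 [ 10 144 110]
 [ 12 149 163]
 [  1 186 167]]
```

View pics/zAB2.png

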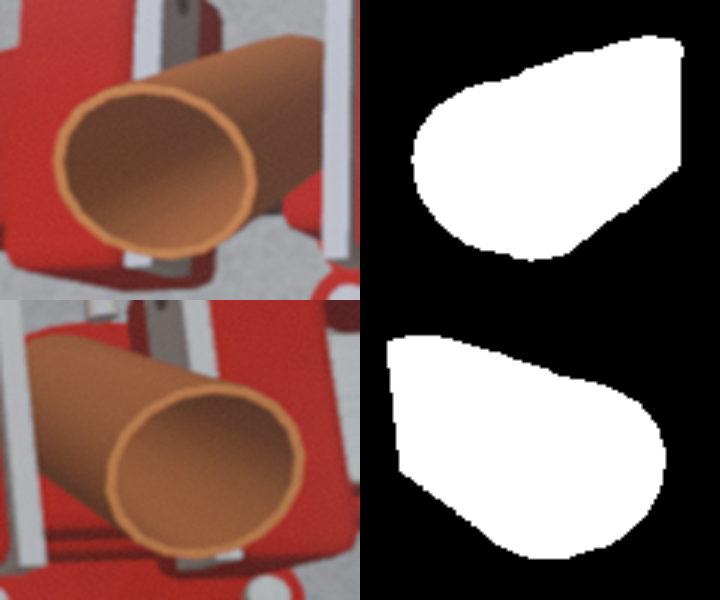

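```bash
cat > pipe.py <<'E'
from h import *
c=capture("wrist")
res={}
lines=[]
for n,x0 in (("A",90),("B",420)):
    T=np.load(f"T{n}.npy")
    im=cv2.imread(f"pics/w{n}.png"); cr=im[160:270,x0:x0+120]; S=8
    big=cv2.resize(cr,None,fx=S,fy=S,interpolation=cv2.INTER_CUBIC); hsv=cv2.cvtColor(big,cv2.COLOR_BGR2HSV)
    ring=cv2.inRange(hsv,(8,100,153),(20,190,255))
    k=max(cv2.findContours(ring,cv2.RETR_EXTERNAL,cv2.CHAIN_APPROX_NONE)[0],key=lambda k:cv2.boundingRect(k)[2]*cv2.boundingRect(k)[3])
    e=cv2.fitEllipse(cv2.convexHull(k)); f=lambda p:(np.array(p)+.5)/S-.5+[x0,160]
    ctr=f(e[0]); print(n,"ell",ctr,np.array(e[1])/S,e[2],np.ptp(k.reshape(-1,2),0)/S)
    res[n]=(T,ctr,f(k.reshape(-1,2)))
    m=cv2.inRange(hsv,(6,90,60),(20,225,255))
    k=max(cv2.findContours(m,cv2.RETR_EXTERNAL,cv2.CHAIN_APPROX_NONE)[0],key=cv2.contourArea).reshape(-1,2)
    q=k/S # crop px; preview scale 3
    if n=="A": sels=[(q[:,0]>58)&(q[:,0]<84)&(q[:,1]<40),(q[:,0]>74)&(q[:,0]<104)&(q[:,1]>50)]
    else: sels=[(q[:,0]>34)&(q[:,0]<60)&(q[:,1]<40),(q[:,0]>16)&(q[:,0]<40)&(q[:,1]>50)]
    for s in sels:
        p=f(k[s]); o,d=ray(c,p,T); d/=np.linalg.norm(d,axis=1)[:,None]
        nn=np.linalg.svd(d)[2][2]; print("line",p[0],p[-1],"resid px",np.std(d@nn)*391); lines.append(nn)
N=np.array(lines); a=np.linalg.svd(N)[2][2]; a*=np.sign(a[2]); print("axis sv",np.linalg.svd(N)[1],a,"tilt",np.degrees(np.arccos(a[2])),"az",np.degrees(np.arctan2(-a[1],-a[0])))
for i in range(4):
    b=np.linalg.svd(np.delete(N,i,0))[2][2]; b*=np.sign(b[2]); print(" loo",np.degrees(np.arccos(b[2])),np.degrees(np.arctan2(-b[1],-b[0])))
# rim centre triangulate
o1,d1=ray(c,res["A"][1],res["A"][0]);o2,d2=ray(c,res["B"][1],res["B"][0])
s=np.linalg.lstsq(np.c_[d1[0],-d2[0]],o2-o1,rcond=None)[0]; P=o1+d1[0]*s[0];Q=o2+d2[0]*s[1]; C=(P+Q)/2
print("centre",C,P-Q, "tilt from height",np.degrees(np.arccos((C[2]-145)/100)))
# fit rim circle: rays through rim hull, plane through centre with normal a
def circ(P):
    A=np.c_[2*P,np.ones(len(P))]; s=np.linalg.lstsq(A,(P**2).sum(1),rcond=None)[0]; return s[:2],np.sqrt(s[2]+s[0]**2+s[1]**2)
for n in "AB":
    T,_,k=res[n]; k=cv2.convexHull(k.astype(np.float32)).reshape(-1,2).astype(float)
    o,d=ray(c,k,T); X=o+d*(((C-o)@a)/(d@a))[:,None]
    u=np.cross([0,0,1],a);u/=np.linalg.norm(u);v=np.cross(a,u)
    Y=np.c_[(X-C)@u,(X-C)@v]; ct,r=circ(Y); E=cv2.fitEllipse((Y*100).astype(np.float32)); print(n,"circle off",ct,"r",r,"ell axes",np.array(E[1])/100,E[2])
E
python3 pipe.py
```

```text
A ell [153.16426849 212.06015778] [71.45238495 99.74901581] 53.85514831542969 [82.25  81.625]
line [173.4375 175.8125] [147.6875 183.9375] resid px 0.33077345516406104
line [163.6875 247.9375] [193.4375 223.3125] resid px 0.33419213406482157
B ell [487.87511444 221.93940353] [61.67082977 69.05330658] 51.859718322753906 [66.  64.5]
line [479.4375 184.0625] [453.6875 175.3125] resid px 0.17845055135552187
line [435.6875 224.6875] [459.4375 244.3125] resid px 0.12857440475995155
axis sv [1.74772476 0.97223718 0.0145952 ] [-0.38327876 -0.2165098   0.89789804] tilt 26.11686466123045 az 29.461609830913815
 loo 26.446391658596696 30.161130786196374
 loo 25.770167650903566 27.421375382020326
 loo 26.101210061391797 29.499728904969192
 loo 25.98868616051092 30.24884811509332
centre [595.53823512 296.27026971 225.07672851] [7.06293505 3.60330028 1.90748581] tilt from height 36.79656472553199
A circle off [-0.21512827  3.95185154] r 36.42777383596465 ell axes [56.97223145 87.58995117] 128.1003875732422
B circle off [ 0.14144679 -4.84170994] r 27.757838988796003 ell axes [55.03362793 56.01262695] 20.369461059570312
```

The axis tilt reads 26.1° with azimuth 29.5°. Ring A took in some pipe sheen, so I'll restrict it.

```bash
sed -i 's/^    k=max(cv2.findContours(ring/    if n=="A": ring[:, int(86*S):]=0; ring[:int(30*S), int(60*S):]=0\n&/' pipe.py; sed -i 's/e=cv2.fitEllipse(cv2.convexHull(k))/cv2.imwrite(f"pics\/ring{n}.png",cv2.resize(ring,(400,360))); e=cv2.fitEllipse(cv2.convexHull(k))/' pipe.py; python3 pipe.py; python3 -c "
import cv2,numpy as np
cv2.imwrite('pics/rings.png',np.hstack([cv2.imread('pics/ringA.png'),cv2.imread('pics/ringB.png')]))"
```

```text
A ell [141.42741394 221.20011139] [64.41847992 69.83055878] 134.40309143066406 [67.75 70.25]
line [173.4375 175.8125] [147.6875 183.9375] resid px 0.33077345516406104
line [163.6875 247.9375] [193.4375 223.3125] resid px 0.33419213406482157
B ell [487.87511444 221.93940353] [61.67082977 69.05330658] 51.859718322753906 [66.  64.5]
line [479.4375 184.0625] [453.6875 175.3125] resid px 0.17845055135552187
line [435.6875 224.6875] [459.4375 244.3125] resid px 0.12857440475995155
axis sv [1.74772476 0.97223718 0.0145952 ] [-0.38327876 -0.2165098   0.89789804] tilt 26.11686466123045 az 29.461609830913815
 loo 26.446391658596696 30.161130786196374
 loo 25.770167650903566 27.421375382020326
 loo 26.101210061391797 29.499728904969192
 loo 25.98868616051092 30.24884811509332
centre [587.77372522 297.60362047 234.9286457 ] [0.4220486 0.2304451 0.1097332] tilt from height 25.935566876054565
A circle off [-0.07875872 -0.69065215] r 27.10328115466246 ell axes [53.06996094 56.26462891] 155.64492797851562
B circle off [-0.06428707 -0.88090216] r 26.76308914323535 ell axes [53.06140137 54.00531738] 20.369455337524414
```

View pics/rings.png

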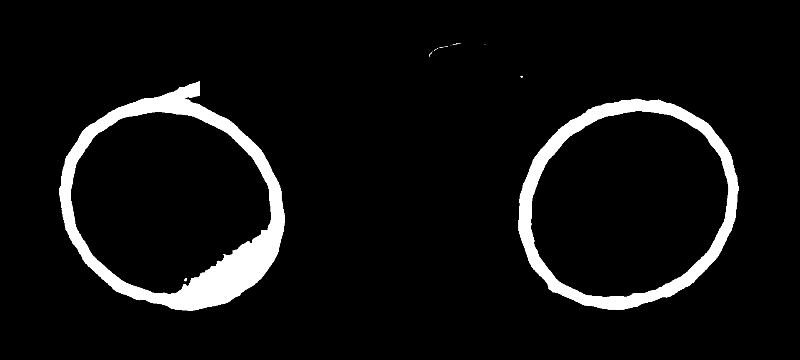

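Both rings now agree. The rim centre is about (587.5,296.5,234.6) after bias correction, with tilt 26.1° and azimuth about 29.3°, and the rim height independently gives 26°. I'll go back to pick up the good boss. This time I'll lower the open fingertips onto its disc so that the final push goes through the tips rather than through friction alone.

```bash
python3 -c "
from h import *
delta([466.6,-3.0,105],down(0.385)); delta([466.6,-3.0,200],down(0.385))"
```

```text
d: [-0.0228 -0.4369  0.1117] [-281.51  341.22  151.3 ]
d: [-0.0228 -0.4369  0.1117] [-241.28  341.41   65.24]
```

Request:
step_arm(increments="0 0 0 -35 50 10 0.4;0 0 0 -70 100 19 0.4;-0.005 -0.1 0.025 -105 150 28 0.4;-0.01 -0.2 0.05 -140 200 38 0.4;-0.015 -0.3 0.075 -175 250 47 0.4;-0.02 -0.4 0.1 -210 300 57 0.4;-0.0228 -0.437 0.112 -241 341 65 0.4;-0.0228 -0.437 0.112 -262 341 108 0.4;-0.0228 -0.437 0.112 -281.5 341 151 0.4;-0.0228 -0.437 0.112 -281.5 341 151 0.4;-0.0228 -0.437 0.112 -281.5 341 151 0.4")

```text
time: 20.5
tool_pos: [467.5, -2.5, 106.7]
tcp_rot: [3.141, -0.002, 0.385]
contact_force: [0.7, -0.1, 1.1]
grip_width: 64.6
```

```bash
python3 - <<'E'
from h import *
c,T,t=wrist(); o=get_obs(); print(o["grip_width"],o["time"],o["contact_force"],t[:3,3],o["tcp_rot"])
delta([466.6,-3,36],down(.385))
save("w14",c["frame"])
E
```

```text
64.15350355180294 20.55 [0.32336257 0.58859452 0.91598417] [467.46111499  -2.47678333 106.71176797] [ 3.13990418e+00 -2.93617938e-03  3.85798272e-01]
d: [ 0.0017 -0.0029  0.0008] [-1.600e+00  5.000e-02  7.114e+01]
```

View pics/w14.png

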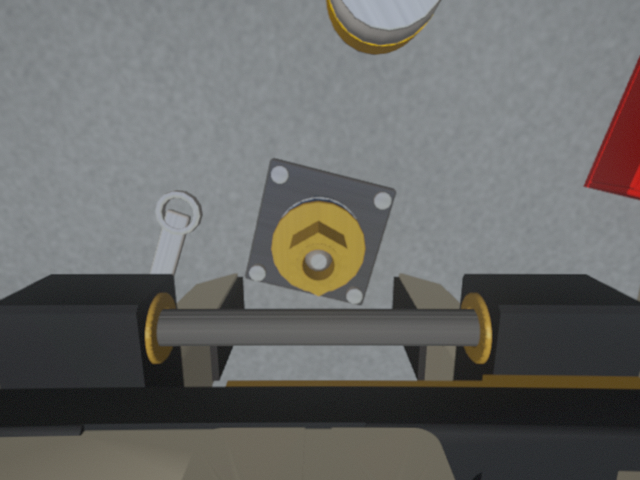

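Request:
step_arm(increments="0 -0.002 0 -0.8 0 30 0.4;0 -0.002 0 -1 0 55 0.4;0 -0.002 0 -1 0 68 0.4;0 -0.002 0 -1 0 73 0.4;0 -0.002 0 -1 0 74 0.4;0 -0.002 0 -1 0 74 0.4")

```text
time: 21.3
tool_pos: [466.0, -2.2, 31.9]
tcp_rot: [3.141, 0.001, 0.387]
contact_force: [-0.9, -0.3, -0.3]
grip_width: 64.1
```

Request:
step_arm(increments="0 0 0 0 0 1 0.4;0 0 0 0 0 2 0.4;0 0 0 0 0 2 0.4")

```text
time: 21.68
tool_pos: [465.4, -2.1, 29.2]
tcp_rot: [-3.141, 0.002, 0.386]
contact_force: [0.2, 0.8, -0.9]
grip_width: 64.3
```

At 64 mm open the tips would miss the 60 mm disc. I'll back up, narrow to about 44 mm, then feel down for the disc.

Request:
step_arm(increments="0 -0.002 0 1 0.3 -6 -0.04;0 -0.002 0 1 0.3 -6 -0.04;0 -0.002 0 1 0.3 -6 -0.04;0 -0.002 0 1 0.3 -4 -0.04;0 -0.002 0 1 0.3 -2 -0.04;0 -0.002 0 1 0.3 -2 -0.04")

```text
time: 22.42
tool_pos: [466.2, -2.0, 30.9]
tcp_rot: [-3.141, 0.005, 0.386]
contact_force: [0.1, 0.4, 0.3]
grip_width: 44.3
```

Request:
step_arm(increments="0 0 0 0 0 1 -0.04;0 0 0 0 0 2 -0.04;0 0 0 0 0 2 -0.04")

```text
time: 22.8
tool_pos: [466.4, -2.0, 29.1]
tcp_rot: [-3.141, 0.004, 0.386]
contact_force: [0.4, 0.2, 0.6]
grip_width: 44.3
```

Request:
step_arm(increments="0 0.004 0 0 0.7 1 -0.04;0 0.004 0 0 0.7 2 -0.04;0 0.004 0 0 0.7 2 -0.04")

```text
time: 23.18
tool_pos: [466.8, -2.7, 27.8]
tcp_rot: [3.142, -0.0, 0.386]
contact_force: [-2.1, 0.4, 8.5]
grip_width: 44.0
```

```bash
python3 - <<'E'
from h import *
c,T,t=wrist(); o=get_obs(); print(o["grip_width"],o["time"],o["contact_force"],t[:3,3],o["tcp_rot"])
cv2.imwrite("pics/w15.png",cv2.resize(c["frame"][200:350,220:420,::-1],(800,600)))
E
```

```text
43.992834189911825 23.225 [-1.81173704  0.88975652  8.14516078] [466.79472893  -2.72324765  27.84077924] [ 3.14144349e+00 -3.14764468e-04  3.86559722e-01]
```

View pics/w15.png

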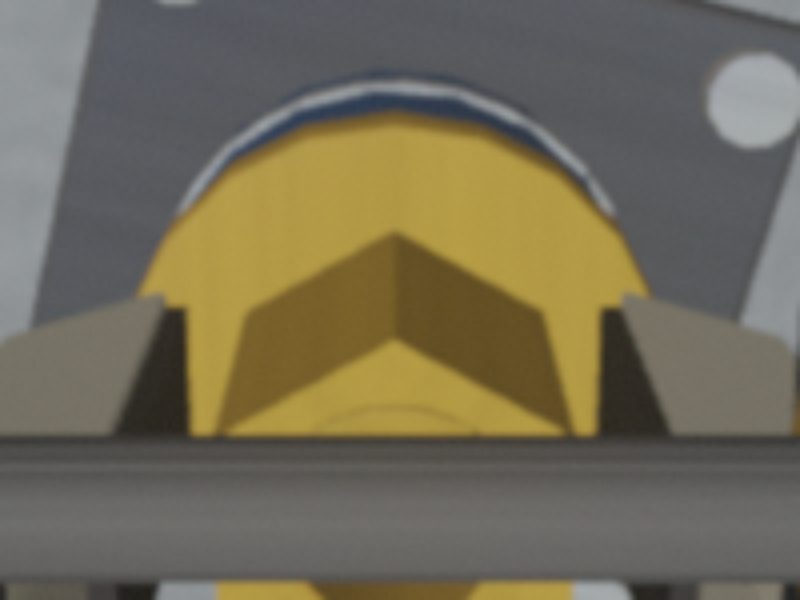

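The tips touch the disc top at z=27.8 with 8 N, so the fingertips are 15 mm behind the TCP. Now I'll close.

Request:
step_arm(increments="0 0 0 0 0 -0.5 -1;0 0 0 0 0 -0.5 -1;0 0 0 0 0 -0.5 -1;0 0 0 0 0 -0.5 -1")

```text
time: 23.72
tool_pos: [466.9, -2.8, 27.9]
tcp_rot: [3.141, -0.0, 0.387]
contact_force: [-0.3, -1.4, 4.1]
grip_width: 31.3
```

Request:
step_arm(increments="0 0 0 0 0 -8 -1;0 0 0 0 0 -30 -1;0 0 0 0 0 -60 -1;0 0 0 0 0 -100 -1;0 0 0 0 0 -100 -1")

```text
time: 24.35
tool_pos: [468.2, -2.9, 129.8]
tcp_rot: [3.139, -0.004, 0.387]
contact_force: [-0.1, -0.2, -3.9]
grip_width: 32.2
```

```bash
python3 - <<'E'
from h import *
o=get_obs(); print(o["grip_width"],o["time"],o["contact_force"],o["tool_pos"])
th,az=np.radians(26.1),np.radians(29.3); Rt=tilt(th,az); a=-Rt[:,2]; C=np.array([587.5,296.5,234.6])
u=-7.15 # underside tool z
# TCP so that underside is s mm above rim: C + a*s = TCP - a*... underside = TCP + z*u = TCP - a*u
f=lambda s: C+a*s+a*u
for s in (60,25,0): print(s,f(s)); 
delta(f(60),Rt); 
E
```

```text
32.20976461213059 24.35 [-0.12938954 -0.18455398 -3.90382788] [468.2031625   -2.85738612 129.84822423]
60 [567.22370473 285.12147377 282.06075738]
25 [580.65171484 292.6569216  250.62979223]
0 [590.24315064 298.03938434 228.17910283]
d: [ 0.0311  0.4509 -0.122 ] [ 200.92 -229.03 -151.94]
```

Request:
step_arm(increments="0 0 0 15 -10 -55 -1;0 0 0 35 -35 -105 -1;0 0 0 60 -70 -150 -1;0.006 0.08 -0.02 90 -105 -160 -1;0.012 0.16 -0.04 120 -140 -160 -1;0.017 0.25 -0.07 145 -170 -160 -1;0.024 0.35 -0.1 175 -200 -158 -1;0.031 0.451 -0.122 201 -229 -152 -1;0.031 0.451 -0.122 201 -229 -152 -1;0.031 0.451 -0.122 201 -229 -152 -1;0.031 0.451 -0.122 201 -229 -152 -1")

```text
time: 25.72
tool_pos: [566.8, 284.4, 279.3]
tcp_rot: [-3.138, -0.45, 0.509]
contact_force: [0.1, -0.2, -2.7]
grip_width: 31.8
```

```bash
python3 - <<'E'
from h import *
c,T,t=wrist(); o=get_obs(); print(o["grip_width"],o["time"],o["contact_force"],t[:3,3],o["tcp_rot"],o["joint_positions"])
save("w16",c["frame"])
Rt=tilt(np.radians(26.1),np.radians(29.3))
delta([567.2,285.1,282.1],Rt)
s=capture("scene"); b=cv2.resize(s["frame"][165:265,410:540],(780,600),interpolation=cv2.INTER_CUBIC); save("s16",b)
E
```

```text
31.965770760711234 25.775 [-0.64359782 -0.98123704 -3.46625655] [566.81165078 284.43904504 279.29199741] [-3.1382954  -0.45097163  0.50876096] [0.29295442 0.24927211 1.55696104 0.12377551 0.89791442 1.29855024]
d: [-0.0021  0.0046 -0.0024] [ 1.63 -0.45 -2.04]
```

View pics/w16.png

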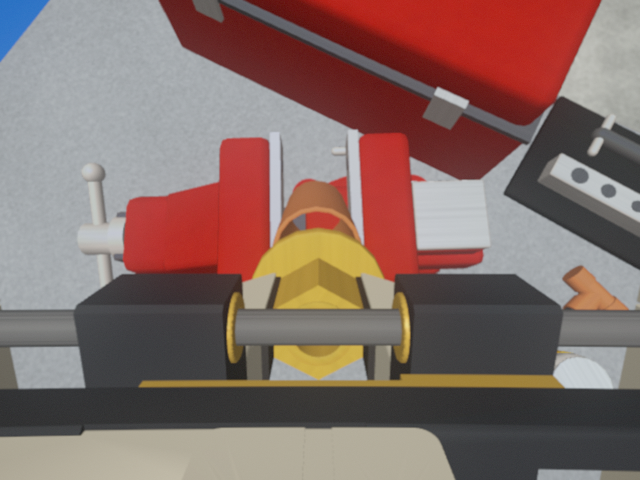

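View pics/s16.png

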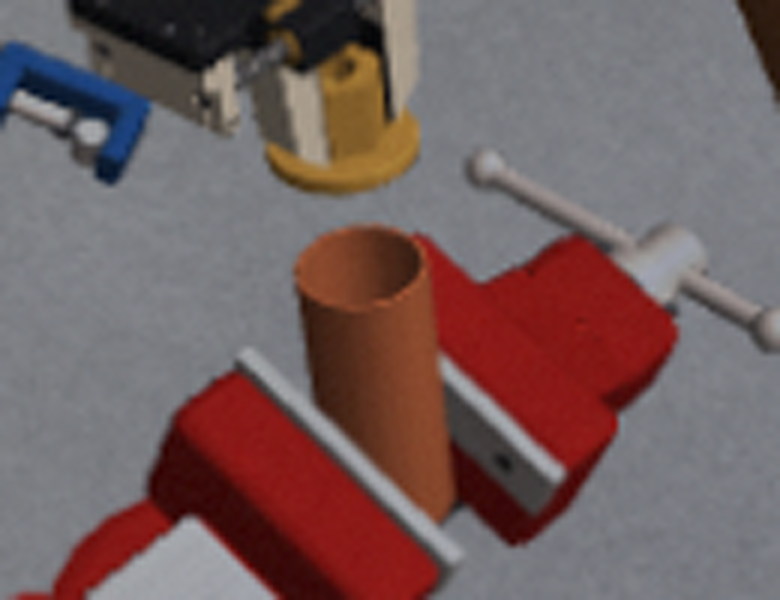

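Boss and pipe look parallel in both views. I'll check the centring with this one camera, fitting the disc arc (top at v≈229) and the rim arc (top at v≈208) with their known radii.

```bash
cat > rel.py <<'E'
from h import *
from scipy.optimize import least_squares
import sys
im=cv2.imread(sys.argv[1]); s=float(sys.argv[2]); u0=-7.15
c=capture("wrist"); Tc=c["tool_from_camera"]
def fit(P,r):
    f=least_squares(lambda q:np.hypot(*(P-q).T)-r,P.mean(0)-[20,0],loss="soft_l1",f_scale=.5); return f.x,np.std(f.fun)
hsv=cv2.cvtColor(im,cv2.COLOR_BGR2HSV)
def col(m,us,v0,v1):
    "topmost mask pixel of each column"
    out=[]
    for u in us:
        v=np.where(m[v0:v1,u])[0]
        if len(v): out.append((u,v0+v[0]-.5))
    return np.array(out,float)
br=cv2.inRange(hsv,(21,100,60),(32,255,255))
d=col(br,range(262,376,2),215,275); print("disc pts",len(d),d[::12])
for z,n in ((-15.15,"top"),): 
    P=onz(c,d,z,Tc)[:,:2]; print("disc",fit(P,30))
E
python3 rel.py pics/w16.png 60
python3 -c "
import cv2,numpy as np
im=cv2.imread('pics/w16.png');cv2.imwrite('pics/z16.png',cv2.resize(im[170:290,240:400],(800,600),interpolation=cv2.INTER_CUBIC))"
```

```text
disc pts 57 [[262.  257.5]
 [286.  237.5]
 [310.  229.5]
 [334.  231.5]
 [358.  241.5]]
disc (array([ 0.07319785, -0.63132682]), np.float64(0.3156240267272723))
```

View pics/z16.png

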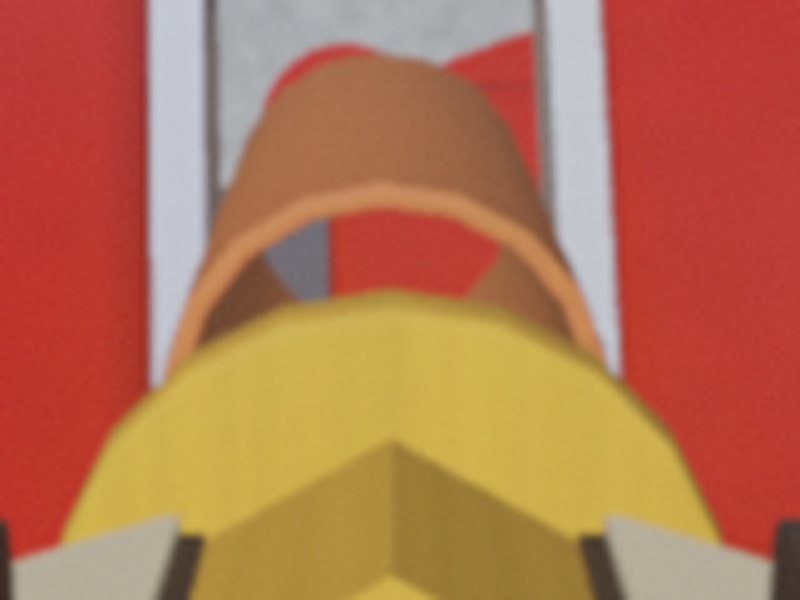

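```bash
cat >> rel.py <<'E'
p=np.array([(167,370),(185,310),(210,255),(250,218),(315,193),(385,183),(450,190),(505,212),(550,248),(580,290),(605,355)])/5+[240,170]-.4
t=tcpT(); C=np.array([587.5,296.5,234.6]); L=t[:3,:3].T@(C-t[:3,3]); print("C in tool",L)
for dz in (-3,0,3):
    P=onz(c,p,L[2]+dz,Tc)[:,:2]; print(dz,"rim",fit(P,27))
    A=np.c_[2*P,np.ones(len(P))]; q=np.linalg.lstsq(A,(P**2).sum(1),rcond=None)[0]; print("  free",q[:2],np.sqrt(q[2]+q[0]**2+q[1]**2))
E
python3 rel.py pics/w16.png 60
```

```text
disc pts 57 [[262.  257.5]
 [286.  237.5]
 [310.  229.5]
 [334.  231.5]
 [358.  241.5]]
disc (array([ 0.07328158, -0.63131828]), np.float64(0.3156253149923514))
C in tool [ 1.64382024 -0.13621237 51.04709913]
-3 rim (array([ 2.09019644, -1.24974309]), np.float64(0.44714903865419986))
  free [ 3.22495986 -1.20336015] 26.10885809045864
0 rim (array([ 1.62994347, -1.20093519]), np.float64(0.3754568913754887))
  free [ 2.35030912 -1.21257016] 26.462411251954315
3 rim (array([ 1.18426302, -1.16612958]), np.float64(0.33461869516507164))
  free [ 1.47565838 -1.22178017] 26.81596441344998
```

The arcs put the rim at (+1.5,-0.6) mm from the disc, and my world estimate gives (+1.6,-0.1). I'll shift by (1.6,-0.4), trim the tilt and approach to about 8 mm.

Request:
step_arm(increments="-0.002 0.0046 -0.002 1.6 -0.4 5 -1;-0.002 0.0046 -0.002 1.6 -0.4 20 -1;-0.002 0.0046 -0.002 1.6 -0.4 35 -1;-0.002 0.0046 -0.002 1.6 -0.4 45 -1;-0.002 0.0046 -0.002 1.6 -0.4 50 -1;-0.002 0.0046 -0.002 1.6 -0.4 50 -1;-0.002 0.0046 -0.002 1.6 -0.4 50 -1")

```text
time: 26.8
tool_pos: [586.8, 297.1, 235.9]
tcp_rot: [-3.141, -0.457, 0.512]
contact_force: [-0.1, 0.4, -3.8]
grip_width: 31.8
```

```bash
python3 - <<'E'
from h import *
c,T,t=wrist(); o=get_obs(); print(o["grip_width"],o["time"],o["contact_force"],t[:3,3],o["tcp_rot"])
C=np.array([587.5,296.5,234.6]); print("C in tool",t[:3,:3].T@(C-t[:3,3]), "target tilt diff"); delta(t[:3,3],tilt(np.radians(26.1),np.radians(29.3)))
z=cv2.resize(c["frame"][170:290,240:400,::-1],(800,600),interpolation=cv2.INTER_CUBIC); cv2.imwrite("pics/z17.png",z); save("w17",c["frame"])
s=capture("scene"); b=cv2.resize(s["frame"][165:265,410:540],(780,600),interpolation=cv2.INTER_CUBIC); save("s17",b)
E
```

```text
31.787391645868126 26.85 [ 0.59567211 -0.17864332 -3.8187904 ] [586.83458751 297.08778834 235.92874844] [-3.14132733 -0.45719562  0.51206446]
C in tool [-0.32437089  0.8388021   1.32099807] target tilt diff
d: [-0.0006 -0.0017  0.0006] [-0.01  0.02  0.09]
```

View pics/z17.png

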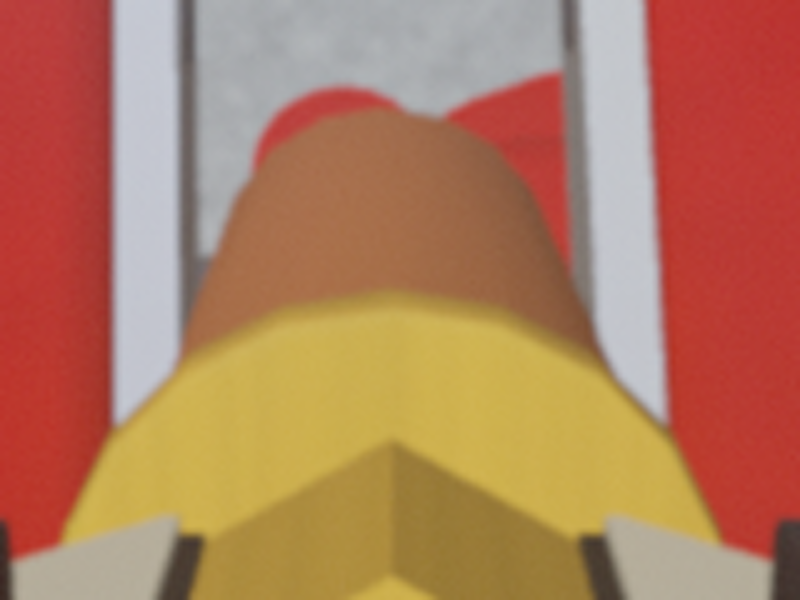

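View pics/s17.png

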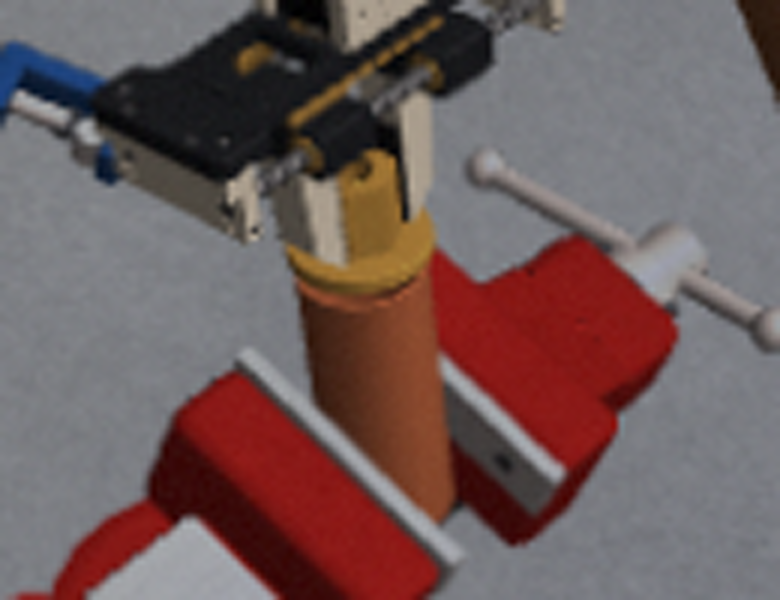

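In the image the pipe's silhouette centre (394 in the zoom) and the disc's (392) agree within about 0.3 mm, with an expected gap of 8.5 mm. I'll shift y by +0.4 and feel for contact.

Request:
step_arm(increments="0 -0.001 0 0 0.4 2 -1;0 -0.001 0 0 0.4 4 -1;0 -0.001 0 0 0.4 6 -1;0 -0.001 0 0 0.4 7 -1;0 -0.001 0 0 0.4 7 -1")

```text
time: 27.52
tool_pos: [589.5, 298.2, 228.9]
tcp_rot: [-3.141, -0.455, 0.512]
contact_force: [-0.6, -0.9, -3.6]
grip_width: 32.0
```

```bash
cat > st.py <<'E'
from h import *
o=get_obs(); t=tcpT(o); C=np.array([587.5,296.5,234.6]); R_=t[:3,:3]
print(o["time"],"w",round(o["grip_width"],1),"F tool",np.round(R_.T@o["contact_force"],1),"M tool",np.round(R_.T@o["moment"],2),"C",np.round(R_.T@(C-t[:3,3]),2),t[:3,3],o["tcp_rot"])
E
python3 st.py
```

```text
27.525 w 32.0 F tool [-2.5  0.5  2.8] M tool [-0.04 -0.59  0.01] C [ 0.18  0.49 -6.23] [589.50697852 298.19154593 228.92200436] [-3.14108231 -0.45494905  0.51199709]
```

Request:
step_arm(increments="0 0 0 0 0.2 0.5 -1;0 0 0 0 0.2 1 -1;0 0 0 0 0.2 1 -1")

```text
time: 27.9
tool_pos: [589.8, 298.2, 228.8]
tcp_rot: [-3.141, -0.456, 0.512]
contact_force: [-5.1, -3.4, 1.0]
grip_width: 31.9
```

```bash
python3 st.py
```

```text
27.9 w 31.9 F tool [-5.   0.5 -3.6] M tool [ 0.25 -0.89 -0.07] C [-0.    0.37 -6.48] [589.80434191 298.22106567 228.78197486] [-3.1412458  -0.45552432  0.51225278]
```

Request:
step_arm(increments="0 0 0 0 0 0.5 -1;0 0 0 0 0 1 -1;0 0 0 0 0 1 -1")

```text
time: 28.28
tool_pos: [589.9, 298.3, 228.7]
tcp_rot: [-3.142, -0.456, 0.513]
contact_force: [-9.8, -4.9, 7.8]
grip_width: 31.5
```

```bash
python3 st.py
```

```text
28.275 w 31.5 F tool [ -6.4  -0.5 -11.8] M tool [ 0.39 -1.36 -0.03] C [-0.06  0.36 -6.55] [589.88725075 298.25653664 228.74463135] [-3.14150005 -0.45581118  0.51252541]
```

Contact is at about the predicted depth. I'll push more and watch the force and moment.

Request:
step_arm(increments="0 0 0 0.2 0.2 0.7 -1;0 0 0 0.2 0.2 1.4 -1;0 0 0 0.2 0.2 1.4 -1")

```text
time: 28.65
tool_pos: [590.0, 298.3, 228.7]
tcp_rot: [-3.141, -0.456, 0.513]
contact_force: [-17.8, -9.1, 16.2]
grip_width: 31.8
```

```bash
python3 st.py; python3 st.py
```

```text
28.65 w 31.8 F tool [-10.8  -0.8 -23.3] M tool [ 0.59 -2.15 -0.08] C [-0.12  0.39 -6.68] [589.95718594 298.33734721 228.65427119] [-3.14145493 -0.45570615  0.5128776 ]
28.65 w 31.8 F tool [-10.8  -0.8 -23.3] M tool [ 0.59 -2.15 -0.08] C [-0.12  0.39 -6.68] [589.95718594 298.33734721 228.65427119] [-3.14145493 -0.45570615  0.5128776 ]
```

The axial force is 23 N. The moment about x suggests contact is biased to the -y side, so I'll add a small trim turn about +x and relieve the sideways load.

Request:
step_arm(increments="0.003 0 0 -0.4 0 0.2 -1;0.006 0 0 -0.8 0 0.4 -1;0.006 0 0 -0.8 0 0.4 -1")

```text
time: 29.02
tool_pos: [589.9, 298.3, 228.5]
tcp_rot: [-3.135, -0.457, 0.513]
contact_force: [-17.3, -8.0, 16.3]
grip_width: 32.2
```

```bash
python3 st.py
```

```text
29.025 w 32.2 F tool [ -9.8  -1.7 -23. ] M tool [ 0.68 -1.84  0.01] C [-0.03  0.35 -6.79] [589.94567659 298.32378043 228.52733072] [-3.13526199 -0.45734618  0.51250511]
```

Request:
step_arm(increments="0.004 0 0 -0.3 0 0.2 -1;0.008 0 0 -0.6 0 0.4 -1;0.008 0 0 -0.6 0 0.4 -1")

```text
time: 29.4
tool_pos: [589.9, 298.4, 228.5]
tcp_rot: [-3.128, -0.459, 0.513]
contact_force: [-18.1, -7.1, 17.6]
grip_width: 32.3
```

```bash
python3 st.py
```

```text
29.4 w 32.3 F tool [ -9.4  -3.1 -24.3] M tool [ 0.34 -1.76  0.02] C [-0.04  0.36 -6.82] [589.94292445 298.39438353 228.5065065 ] [-3.12755721 -0.45870025  0.5127618 ]
```

Now the pressure centre has moved to +y, so flush lies between. I'll turn back 0.004 and relieve more of the sideways force.

Request:
step_arm(increments="-0.002 0 0 -0.5 -0.2 0.2 -1;-0.004 0 0 -1 -0.3 0.4 -1;-0.004 0 0 -1 -0.3 0.4 -1")

```text
time: 29.78
tool_pos: [589.9, 298.4, 228.5]
tcp_rot: [-3.132, -0.461, 0.513]
contact_force: [-15.9, -8.4, 19.3]
grip_width: 31.7
```

```bash
python3 st.py
```

```text
29.775 w 31.7 F tool [ -7.5  -0.7 -25.3] M tool [ 0.48 -1.47  0.03] C [-0.02  0.38 -6.83] [589.94249745 298.38095346 228.4890366 ] [-3.13215745 -0.46076928  0.51266118]
```

Request:
step_arm(increments="0.001 0 0 -0.4 0 0.7 -1;0.002 0 0 -0.8 0 1.4 -1;0.002 0 0 -0.8 0 1.4 -1;0.002 0 0 -0.8 0 1.4 -1")

```text
time: 30.28
tool_pos: [590.0, 298.4, 228.5]
tcp_rot: [-3.131, -0.463, 0.513]
contact_force: [-19.6, -9.5, 27.2]
grip_width: 31.9
```

```bash
python3 st.py
python3 - <<'E'
from h import *
c=capture("wrist"); z=cv2.resize(c["frame"][170:290,240:400,::-1],(800,600),interpolation=cv2.INTER_CUBIC); cv2.imwrite("pics/z18.png",z)
s=capture("scene"); b=cv2.resize(s["frame"][165:265,410:540],(780,600),interpolation=cv2.INTER_CUBIC); save("s18",b)
E
```

```text
30.275 w 31.9 F tool [ -7.3  -1.7 -34. ] M tool [ 0.44 -1.88  0.05] C [-0.07  0.37 -6.87] [590.00731615 298.42803214 228.48662127] [-3.13061304 -0.46274526  0.51298885]
```

View pics/z18.png

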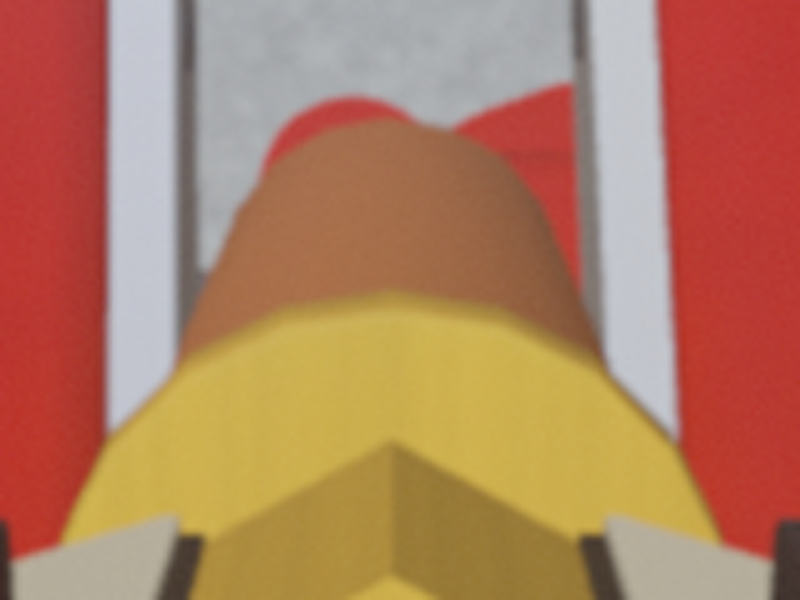

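View pics/s18.png

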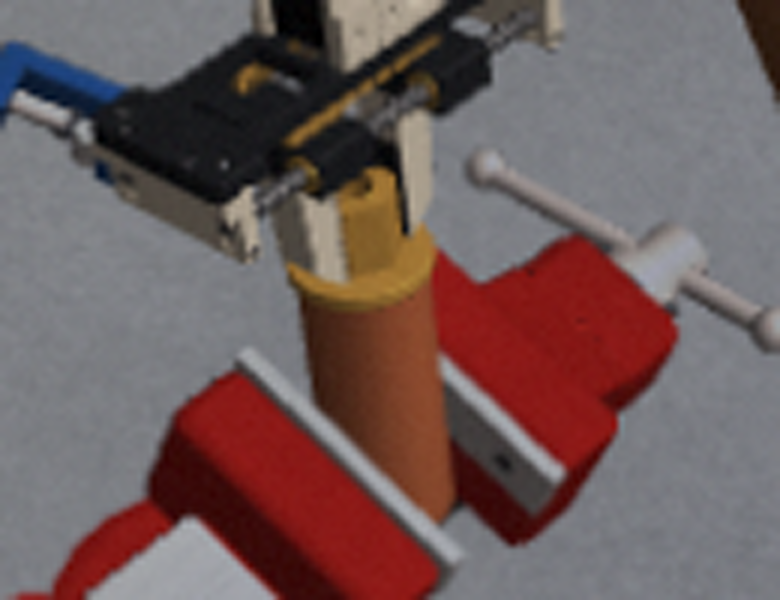

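It looks flush and centred: pipe centre 392.5 against disc 392 px in the zoom. The pitch has crept up 0.007 and the moment says pressure leans to -x, so I'll trim -0.005 about y and check that the moment evens out.

Request:
step_arm(increments="0 -0.003 0 0 -0.2 0.2 -1;0 -0.005 0 0 -0.2 0.4 -1;0 -0.005 0 0 -0.2 0.4 -1;0 -0.005 0 0 -0.2 0.4 -1")

```text
time: 30.88
tool_pos: [589.9, 298.4, 228.4]
tcp_rot: [-3.131, -0.458, 0.513]
contact_force: [-22.3, -12.3, 29.7]
grip_width: 31.6
```

```bash
python3 st.py
```

```text
30.875 w 31.6 F tool [ -9.7  -0.7 -37.9] M tool [ 0.32 -1.9   0.05] C [-0.03  0.4  -6.89] [589.94154839 298.4155826  228.43852702] [-3.13098521 -0.45773684  0.51314882]
```

The pressure centre is now within about 5 mm of the axis at 38 N. I'll ease off very slightly, hold for a second to check stability, and take last looks.

Request:
step_arm(increments="0 0 0 0 0 -0.3 -1;0 0 0 0 0 -0.3 -1;0 0 0 0 0 -0.3 -1;0 0 0 0 0 -0.3 -1;0 0 0 0 0 -0.3 -1;0 0 0 0 0 -0.3 -1;0 0 0 0 0 -0.3 -1;0 0 0 0 0 -0.3 -1")

```text
time: 31.88
tool_pos: [590.0, 298.4, 228.4]
tcp_rot: [-3.131, -0.458, 0.513]
contact_force: [-20.8, -12.6, 28.3]
grip_width: 32.0
```

```bash
python3 st.py; python3 -c "
from h import *
save('t19',capture('top')['frame'])"; python3 st.py
```

```text
31.875 w 32.0 F tool [ -9.3   0.4 -36.1] M tool [ 0.35 -1.75  0.06] C [-0.01  0.35 -6.9 ] [589.95132723 298.36936268 228.41177958] [-3.13092072 -0.45761692  0.51300849]
31.925 w 31.7 F tool [ -9.1  -1.3 -36.4] M tool [ 0.3  -1.75  0.03] C [-0.02  0.38 -6.85] [589.92681738 298.38940114 228.4640242 ] [-3.13093593 -0.45769522  0.51305041]
```

View pics/t19.png

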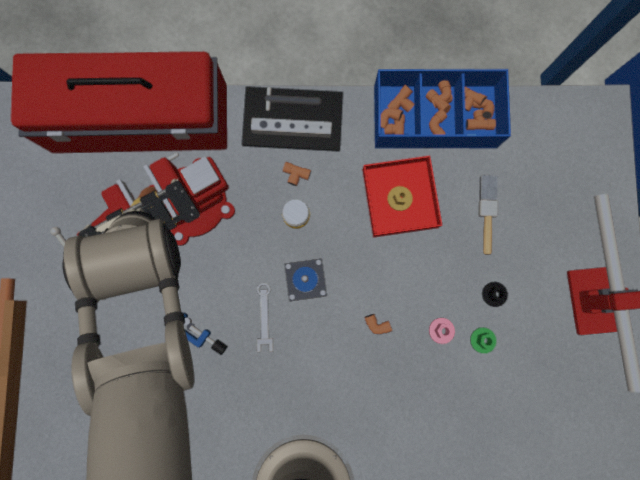

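The push holds steady at 36 N. The top view shows the scrap boss in the tray at (401,197) and the visible bystanders where they were. I'll hand in.

```bash
python3 -c "
from plant import *
print(close_job())"
```

```text
the job is handed in; nothing more can be done
None
```

The job is done and handed in at about 32 s. The arm is still gripping the good boss and pushing it onto the pipe end.

- **Gauge:** boss_1 and boss_2 are not marked apart in the pictures, so I call them by where they stood. The boss starting at about (454, -348) had the larger bore. It slid fully down the pin and seated on the pedestal with about 18 N at the expected height.
- **Scrap:** the other boss, starting at about (443, -152), is standing flat in the scrap tray. I rejected it on its 13 mm bore in the wrist picture and did not try it on the pin.
- **Pipe end:** the good boss was then picked up again with the fingertips down on its disc, and pressed hex outwards on the cut end.
    - **Push:** it held steady at about 36 N along the pipe axis for a second, with the grip closed on the hub at 32 mm.
    - **Centring:** within about 0.4 mm by my estimate.
    - **Flushness:** it looks flush in the wrist and scene pictures. My rough estimate from the moments puts the pressure centre within about 10 mm of the axis.

**What disagreed**
- The fingertips are about 15 mm behind the TCP, not 22 mm ahead as stated. My first grasp closed on air above the hub, touching nothing, and I re-measured from the pictures and by contact.
- To seat flush, the tool needed about 0.6° more turn than my picture estimate of the pipe's axis.
- A steady side force of about 9 N remains on the pipe end, well below the 100 N that would swing it.

In the last top view every bystander in sight is where it started. The arm hides part of the vise and the tube cutter there.

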